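# Lift the filter ring out of a desktop air cleaner

### The arm

A 6-joint arm with a two-finger parallel gripper is mounted at the origin on the work surface. World frame = base frame: x ahead of the robot, y to its left, z up, the work surface at z = 0. Lengths are in m, angles in rad, forces in N, time in s.
With the tool pointing down it reaches from about 0.25 to 0.8 m from the base axis. Payload 8.5 kg.
Tool frame: the origin (TCP) lies on the mounting face of the last link; the fingertips stand 173 mm ahead of it and the grasp point (between the pads) lies 155 mm ahead of it; z points along the fingers, y is the direction in which the jaws open and shut (so a half turn about z gives the same grasp; the last joint's range is limited). The gripper opens to 85 mm and grips with 20 to 120 N. Pads are 22 mm wide; open, the fingers measure 114 mm over their backs; the gripper's body (76 mm by 85 mm) begins 54 mm behind the grasp point. The pads swing forward as they close: fully open they stand 13 mm farther back than shut.
Start: joints at [-1.342, 0.238, -0.013, 1.319, 0, 1.571], TCP at [0.119, -0.511, 0.405] pointing down, gripper open.
Joint ranges: [-2.66, 2.66], [-1.03, 1.9], [-1.14, 1.46], [-1.82, 2.27], [-1.45, 1.34], [-3.14, 3.14]. Speed limits (rad/s): [2.22, 2.22, 2.79, 3.14, 3.14, 3.14].

### API

Orientations are given as a rotation vector (axis times angle).
In Python, from workcell import ctrl, eyes gives the robot as it stands.
- The arm moves only by the tool jog_arm, never from a script. Its argument "motion" is a list that holds one entry, the list of rows, each a list of 5 numbers: the finger opening in cm, from 0 to 8.54, then the shift along the tool's x, y, z in cm, then the turn about the tool's z in rad. A call has 1 to 20 rows; each row is the pose to reach, as a shift and turn from the pose measured when the call began, along the tool's axes at that moment; what a row does not reach only later rows make up. A row lasts 1/8 s, in which the tool goes at most 62.5 mm and 10.7 degrees, less where a joint would pass 70% of its speed; a pose out of reach is approached as far as the arm can. A call with a gripper value outside its range is refused whole. The fingers move at their own pace and stop on an object; "squeeze" is the grip in N (left out, the last holds). Time passes only in rows, so rows that repeat a pose let the fingers close. It gives the time, the measured TCP pose, the force and the opening at its end, in the units of the state.
- ctrl.observe(): the state, without advancing time (a new reading comes with each control period).
- eyes.camera(name): name is "scene" or "top"; returns a dict with "pixels" (420x560x3 uint8, blue, green, red), "camera_matrix" (3x3 intrinsics, pixels), "k1" (the pictures are not rectified: a ray, as slopes to the right and down, at radius r is drawn at 1 + k1 r^2 times it, then the intrinsics apply), "rvec" (rotation vector, rad) and "tvec" (3), from world to camera coordinates, as OpenCV has them. Camera axes: x right, y down, z forward; pixel columns grow to the right and rows downward; lengths in m; the calibration is good to about 2 mm. A picture is of the moment at which its call begins. There is no depth.
- ctrl.sign_off(): hands the job in, once; it reports no verdict.
The state is a dict: "t": time; "joint_positions": joint angles; "qd": joint speeds; "tau": joint torques, N m; "tcp_pos": TCP position; "tool_rot": TCP orientation; "wrist_force": force on the tool from outside, world axes, zero at the start; "moment": the same for the moment, N m; "gripper_width": opening from 0.0 (shut) to 1.0 (fully open).
Only numpy, scipy, OpenCV 4.12 (cv2) and the standard library are available. Lean on these libraries where they do the work, as an engineer would, in place of code of your own. Each camera call takes 0.05 s, during which the arm holds its last target.

### The job

The filter of the small air cleaner on the counter is due for a change. Take the pick, reach its tip down the slot and under the end of the split retaining ring, and lift the ring out of its groove with the pick, not with the fingers; set the ring down in the shallow tray, then lay the pick back down on the counter, clear of the tray. Do not drop the ring or the pick from a height, and leave the other things where they stand.

Things in the scene. Friction and masses are not known exactly. Their poses are not given: they have to be found in the camera images.
- cleaner: Fixed grey box-shaped air cleaner, 80 mm high, 130 mm wide. Origin on the counter under the axis of its round filter well, z up, x roughly towards the robot; the box reaches from x -65 to x +100 mm. A slot 26 mm wide (y -13 to +13 mm), open at the top, runs from the well towards +x, cutting wall and ledge, and ends at x +85 mm; its floor is 20 mm above the counter.
- slot (a point): Middle of the slot's open top: 65 mm from the well's axis along the cleaner's +x, 80 mm above the counter; axes as the cleaner's. In the slot the ring's wire is free above and below. To get under it from outside, a thin tool must slope down towards -x, some 25 to 50 degrees below level, to clear the slot's outer edge.
- ring: Loose split ring of 6 mm round steel wire, outer diameter 90, inner 78 mm, 35 g. Origin: centre of the circle, half-way up the wire; z is its axis. Wire covers angles -21 to 308 degrees from its x axis, the rest is gap; both ends turn inwards 12 mm. At first its axes nearly match the cleaner's: the wire crosses the slot 42 mm from the axis, one end just past it. No spring; friction about 0.6.
- pick_handle (a point): Centre of the pick's handle. Lies flat on the counter: black square handle 90 mm long (its x), 24 x 24 mm, 110 g in all; from its +x end a straight steel shaft of 5 mm diameter runs on along the centre line, 100 mm long, so the tip is 145 mm from this point (last few mm 3 mm thick). x points from handle to tip, z up; the tip starts pointing roughly away from the robot.
- tray: Fixed shallow open aluminium tray, 200 x 200 mm, walls 18 mm high and 4 mm thick. Origin on the counter under its centre; floor about 4 mm above the counter.
- tissues: Bystander: cardboard box 115 x 220 x 60 mm, origin at the centre of its underside.
- mug: Bystander: white mug, 80 mm wide, 90 mm high, origin at the centre of its underside.
- stamp: Bystander: upright wooden hand stamp, 38 mm wide, 70 mm high, origin at the centre of its underside.
- mouse: Bystander: grey computer mouse 100 x 58 x 32 mm, origin at the centre of its underside.
- well (a point): Centre of the cleaner's well, level with its ledge, 66 mm above the counter; axes as the cleaner's. Above the ledge the bore is 96 mm wide, below it 76 mm, down to the filter at 20 mm. The split ring lies on the ledge. Within 40 degrees of -x a lip (76 to 80 mm above the counter) juts in to 41 mm from the axis, over the ring: the ring must come up at the slot (+x) side first.

How it is judged:
On the way:
1. the ring is lifted clear above the cleaner, hanging on the pick and not touched by the fingers (height (world z) of ring above 0.095 m and contact force between ring and pick above 0.05 N and contact force between ring and cleaner below 0.02 N and contact force between ring and the fingers below 0.02 N), for 0.2 s.
At the end, for the whole second after the job is handed in: The ring lies at rest in the tray (its centre within 75 mm of the tray's centre and lower than 40 mm), and the pick lies at rest on the counter, let go, touching neither ring nor tray, its handle's centre lower than 30 mm (horizontal distance between ring and tray below 0.075 m and height (world z) of ring below 0.04 m and linear speed of each of ring, pick below 0.02 m/s and height (world z) of pick_handle below 0.03 m and contact force between pick and ring below 0.02 N and contact force between pick and tray below 0.02 N).
It fails at once if the pick dropped (falling free of the fingers faster than 0.9 m/s, about 40 mm of fall) (linear speed of pick above 0.9 m/s and contact force between pick and the fingers below 0.01 N).
It fails at once if the ring dropped (falling free of the pick and the fingers faster than 1.4 m/s, about 100 mm of fall) (linear speed of ring above 1.4 m/s and contact force between ring and pick below 0.01 N and contact force between ring and the fingers below 0.01 N).
It fails at once if a bystander (tissue box, mug, stamp or mouse) shifted by more than 30 mm (distance of any of tissues, mug, stamp, mouse from where it was at the start of the episode above 0.03 m).
It also fails if it takes over 61 s, if anything falls off the work surface, if the arm or the gripper's body presses on something with over 40 N, if the wrist force passes 120 N, or if a joint passes its speed limit or range.

## Working session

There is one attempt and no reset: what is moved stays moved. The work goes in short steps, Python scripts to look and compute and a tool call to move; the robot and the scene stay as the last step left them, time stands still between calls to the robot, and variables do not carry over. Pictures are saved under pics/ and viewed, and the job is handed in when it is done.

Besides the shell and the picture viewer there is one more tool, called after ">>>" as a command line: name --argument value ..., lists and objects as JSON in quotes. jog_arm: Moves the arm, as the interface text tells. Its arguments: {"type":"object","properties":{"motion":{"type":"array"},"squeeze":{"type":"number"}},"required":["motion"]}

```bash
ls; mkdir -p pics
python3 - <<'E'
from workcell import ctrl, eyes
import cv2
print(ctrl.observe())
for n in("scene","top"):
    c=eyes.camera(n); cv2.imwrite(f"pics/{n}0.png",c["pixels"]); print(n,c["camera_matrix"],c["k1"],c["rvec"],c["tvec"])
E
```

```text
pics
{'t': 0.0, 'joint_positions': array([-1.34198744e+00,  2.38783104e-01, -1.42816662e-02,  1.31921491e+00,
        3.02711939e-05,  1.57078813e+00]), 'qd': array([-0.0012551 ,  0.00121263,  0.00094712,  0.00062225, -0.00062863,
       -0.00058626]), 'tau': array([ 2.01223486e-05, -5.38779151e+01,  3.46432972e+01,  1.87301851e-02,
        8.92392421e-06, -6.27469149e-06]), 'tcp_pos': array([ 0.11904245, -0.51114125,  0.40406556]), 'tool_rot': array([-3.11958697e+00, -3.58472791e-01,  2.18634702e-04]), 'wrist_force': array([0.15493308, 0.61969605, 0.05571061]), 'moment': array([-0.01635949, -0.02154752, -0.01590583]), 'gripper_width': 1.0008196619535374}
scene [[529.15622817   0.         278.92100386]
 [  0.         529.15622817 217.49035726]
 [  0.           0.           1.        ]] -0.07995933313197888 [ 2.33105059  1.02333468 -0.3445115 ] [-0.37622507 -0.30078052  1.77801559]
top [[394.14960102   0.         284.61456052]
 [  0.         394.14960102 212.01212871]
 [  0.           0.           1.        ]] -0.04868564435739218 [ 2.18299564 -2.22267873  0.08954026] [0.00779866 0.60408482 1.48581553]
```

View pics/scene0.png

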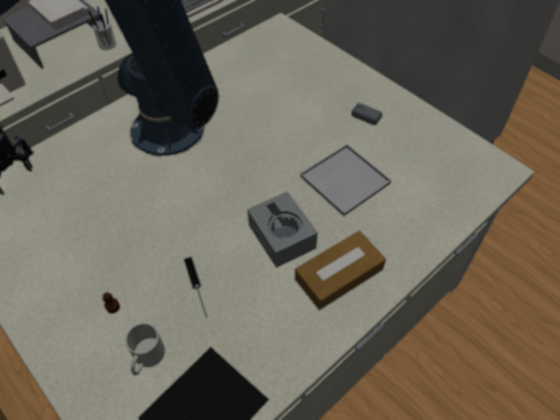

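View pics/top0.png

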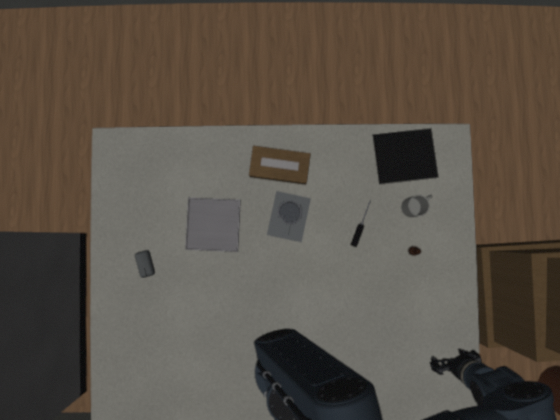

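```bash
cat > h.py <<'E'
import numpy as np, cv2
from scipy.spatial.transform import Rotation as R
def cal(c): return c["camera_matrix"],np.array([c["k1"],0,0,0,0.]),R.from_rotvec(np.ravel(c["rvec"])).as_matrix(),np.ravel(c["tvec"])
def ray(c,uv):
    K,d,Rm,t=cal(c)
    p=cv2.undistortPoints(np.array([[uv]],float),K,d).ravel()
    v=Rm.T@np.array([p[0],p[1],1]); return -Rm.T@t, v/np.linalg.norm(v)
def plane(c,uv,z):
    o,v=ray(c,uv); return o+v*(z-o[2])/v[2]
def proj(c,P):
    K,d,Rm,t=cal(c); return cv2.projectPoints(np.atleast_2d(P).astype(float),Rm,t,K,d)[0].reshape(-1,2)
def tri(c1,u1,c2,u2):
    o1,v1=ray(c1,u1);o2,v2=ray(c2,u2)
    s=np.linalg.lstsq(np.c_[v1,-v2],o2-o1,rcond=None)[0]
    a=o1+s[0]*v1;b=o2+s[1]*v2; return (a+b)/2,np.linalg.norm(a-b)
def crop(c,x,y,w,h,s,name):
    cv2.imwrite(name,cv2.resize(c["pixels"][y:y+h,x:x+w],None,fx=s,fy=s,interpolation=cv2.INTER_CUBIC))
def pose(st):
    Rm=R.from_rotvec(st["tool_rot"]).as_matrix(); return np.array(st["tcp_pos"]),Rm
def move(st,g,yaw=None):
    """shift (cm, tool axes) and turn taking grasp point to g, with pick axis (tool x or -x) at world yaw"""
    p,Rm=pose(st); cur=p+Rm[:,2]*.155
    sh=Rm.T@(np.array(g)-cur)*100
    tx=np.degrees(np.arctan2(Rm[1,0],Rm[0,0]))
    turn=None
    if yaw is not None:
        d=(tx-yaw+180)%360-180   # turn about tool z (down) reduces world yaw
        turn=np.radians(d)
    return sh.round(2),turn,"tx yaw",tx,"grasp",cur.round(4)
E
python3 - <<'E'
from workcell import ctrl, eyes
from h import *
import pickle
S=eyes.camera("scene");T=eyes.camera("top");pickle.dump((S,T),open("c0.pkl","wb"))
crop(S,230,140,170,130,4.5,"pics/a1.png");crop(T,170,130,200,150,4,"pics/a2.png")
crop(S,90,240,140,130,5,"pics/a3.png");crop(T,330,180,110,90,6,"pics/a4.png")
E
```

```text
(no output)
```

View pics/a1.png

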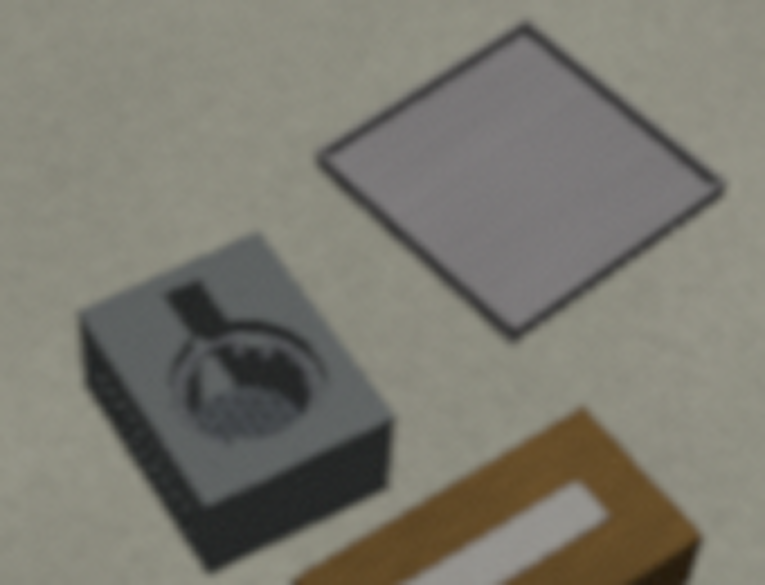

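View pics/a2.png

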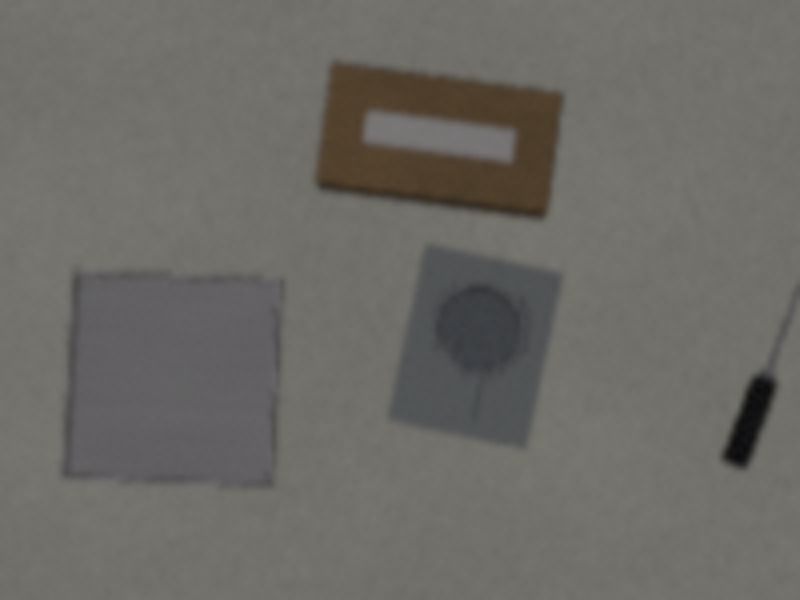

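View pics/a3.png

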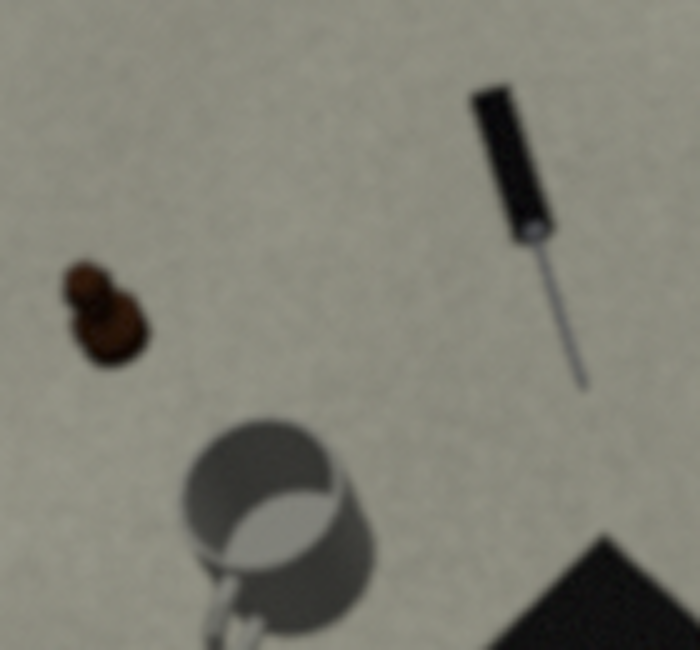

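View pics/a4.png

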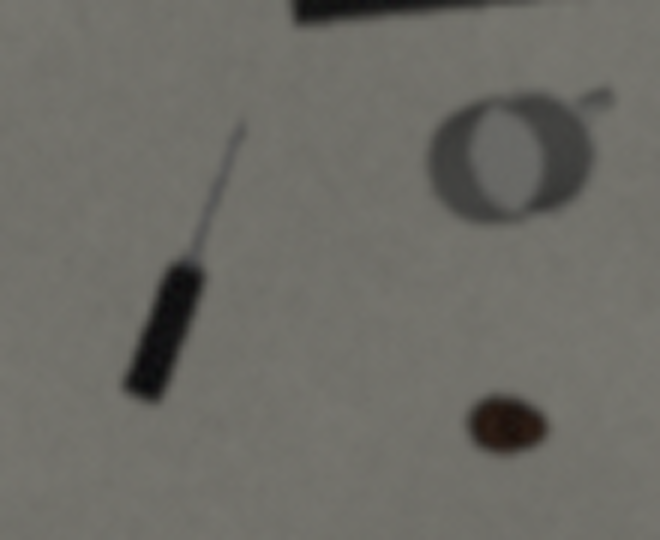

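Run:
```python
from h import *
import pickle
S,T=pickle.load(open("c0.pkl","rb"))
def q(pts,x,y,s): return [((a+.5)/s-.5+x,(b+.5)/s-.5+y) for a,b in pts]
def refine(c,pts,win=3):
    g=cv2.cvtColor(c["pixels"],cv2.COLOR_BGR2GRAY)
    r=cv2.cornerSubPix(g,np.array(pts,np.float32).reshape(-1,1,2),(win,win),(-1,-1),(3,50,.01)).reshape(-1,2)
    return r
cs=q([(80,315),(258,233),(393,420),(208,505)],230,140,4.5) # order: right-near, left-near, left-far, right-far
ct=q([(525,447),(390,418),(427,246),(562,272)],170,130,4)
for nm,c,p in(("S",S,cs),("T",T,ct)):
    r=refine(c,p); print(nm,np.abs(r-p).max())
    for use in(p,r):
        P=np.array([plane(c,u,.08) for u in use])[:,:2]
        near=(P[0]+P[1])/2;far=(P[2]+P[3])/2
        ax=(P[1]-P[2])+(P[0]-P[3]); ax=ax/np.linalg.norm(ax)
        print(P.round(4).tolist(),"len",np.linalg.norm(near-far).round(4),"wid",np.linalg.norm(P[0]-P[1]).round(4),np.linalg.norm(P[2]-P[3]).round(4),"yaw",np.degrees(np.arctan2(ax[1],ax[0])).round(2),"origin",(P.mean(0)-ax*.0175).round(4))
# slot top
for nm,c,pts in(("S",S,q([(164,296),(202,280),(187,338),(217,325)],230,140,4.5)),): 
    print([plane(c,u,.08)[:2].round(4).tolist() for u in pts])
# well circle top
# tray
for nm,c,pts in(("S",S,q([(318,158),(525,23),(723,187),(513,340)],230,140,4.5)),("T",T,q([(75,270),(282,280),(272,484),(66,475)],170,130,4))):
    P=np.array([plane(c,u,.018)[:2] for u in pts]); print("tray",nm,P.round(4).tolist(),P.mean(0).round(4))
# pick
for nm,c,x,y,s,pts,tip in(("S",S,90,240,5,[(472,95),(510,86),(552,230),(515,242)],(585,388)),("T",T,330,180,6,[(124,391),(158,402),(206,268),(172,258)],(242,122))):
    pts=q(pts,x,y,s);tip=q([tip],x,y,s)[0]
    P=np.array([plane(c,u,.024)[:2] for u in pts]);t=plane(c,tip,.012)[:2]
    rear=(P[0]+P[1])/2;front=(P[2]+P[3])/2
    print("pick",nm,"rear",rear.round(4),"front",front.round(4),"tip",t.round(4),"ctr",P.mean(0).round(4),"yaw",np.degrees(np.arctan2(*(t-rear)[::-1])).round(2),"L",np.linalg.norm(t-rear).round(4))
    # mask
    g=c["pixels"].max(2); m=np.zeros_like(g)
    a=np.array(pts);x0,y0=(a.min(0)-4).astype(int);x1,y1=(a.max(0)+5).astype(int)
    sub=(g[y0:y1,x0:x1]<55).astype(np.uint8)
    w=np.clip(100.-g[y0:y1,x0:x1],0,None)*(g[y0:y1,x0:x1]<70)
    M=cv2.moments(sub,True); u=(M["m10"]/M["m00"]+x0,M["m01"]/M["m00"]+y0)
    print("  mask ctr z.024",plane(c,u,.024)[:2].round(4),"z.018",plane(c,u,.018)[:2].round(4),M["m00"])
# mug, stamp rough
for n,uv,z in(("mug",(415,206),.05),("stamp",(414,251),.04)): print(n,plane(T,uv,z).round(3))
```

```text
S 0.7309909396701357
[[0.4944, -0.0603], [0.5215, 0.0648], [0.6816, 0.0261], [0.651, -0.0956]] len 0.1626 wid 0.128 0.1255 yaw 166.85 origin [ 0.6042 -0.0202]
[[0.4916, -0.0606], [0.5207, 0.0661], [0.6818, 0.0271], [0.6507, -0.097]] len 0.1645 wid 0.13 0.1279 yaw 166.76 origin [ 0.6032 -0.0201]
T 0.680267333984375
[[0.4923, -0.0589], [0.521, 0.0636], [0.6777, 0.0272], [0.6518, -0.0962]] len 0.1623 wid 0.1258 0.1261 yaw 166.87 origin [ 0.6027 -0.0201]
[[0.4908, -0.0587], [0.521, 0.0661], [0.6802, 0.0269], [0.6501, -0.0964]] len 0.1638 wid 0.1283 0.1269 yaw 166.43 origin [ 0.6025 -0.0196]
[[0.5186, -0.0124], [0.5254, 0.0134], [0.5525, -0.0236], [0.5577, -0.0034]]
tray S [[0.4646, 0.1742], [0.4734, 0.3715], [0.6699, 0.3583], [0.6617, 0.1595]] [0.5674 0.2659]
tray T [[0.6673, 0.3628], [0.6544, 0.1657], [0.4608, 0.1776], [0.4727, 0.3723]] [0.5638 0.2696]
pick S rear [ 0.4746 -0.2625] front [ 0.5626 -0.3002] tip [ 0.645  -0.3318] ctr [ 0.5186 -0.2813] yaw -22.14 L 0.1839
  mask ctr z.024 [ 0.5178 -0.2816] z.018 [ 0.5144 -0.2801] 204.0
pick T rear [ 0.4711 -0.2608] front [ 0.5551 -0.2939] tip [ 0.6455 -0.3337] ctr [ 0.5131 -0.2774] yaw -22.67 L 0.189
  mask ctr z.024 [ 0.5121 -0.2768] z.018 [ 0.512 -0.278] 133.0
mug [ 0.616 -0.496  0.05 ]
stamp [ 0.447 -0.49   0.04 ]
```

Run:
```python
from workcell import ctrl
from h import *
st=ctrl.observe()
print(move(st,[.534,-.287,.08],-22.4));print(move(st,[.534,-.287,.019],-22.4))
```

```text
(array([ 45.5 , -12.39,  16.94]), np.float64(0.6197819815564103), 'tx yaw', np.float64(13.110891761437344), 'grasp', array([ 0.119 , -0.5111,  0.2493]))
(array([ 45.5 , -12.39,  23.04]), np.float64(0.6197819815564103), 'tx yaw', np.float64(13.110891761437344), 'grasp', array([ 0.119 , -0.5111,  0.2493]))
```

>>> jog_arm --motion '[[[8.5,6,-1.6,2,0.15],[8.5,12,-3.2,4,0.3],[8.5,18,-4.8,6,0.45],[8.5,24,-6.4,8,0.62],[8.5,30,-8,10,0.62],[8.5,36,-9.7,12,0.62],[8.5,42,-11.3,14,0.62],[8.5,45.5,-12.4,17,0.62],[6.0,45.5,-12.4,17,0.62],[6.0,45.5,-12.4,17,0.62],[6.0,45.5,-12.4,17,0.62]]]'

```text
t: 1.58
tcp_pos: [0.5333, -0.2879, 0.2353]
tool_rot: [-3.081, 0.612, -0.001]
wrist_force: [0.6, -0.5, -0.3]
gripper_width: 0.703
```

Run:
```python
from workcell import ctrl,eyes
from h import *
st=ctrl.observe()
print(st["t"],move(st,[.534,-.287,.019],-22.4))
S=eyes.camera("scene");crop(S,130,210,130,120,5,"pics/b1.png")
T=eyes.camera("top");crop(T,330,180,110,90,6,"pics/b2.png")
```

```text
1.575 (array([ 0.02, -0.1 ,  6.13]), np.float64(-0.0014647433379706182), 'tx yaw', np.float64(-22.48392361133562), 'grasp', array([ 0.5334, -0.2878,  0.0803]))
```

View pics/b1.png

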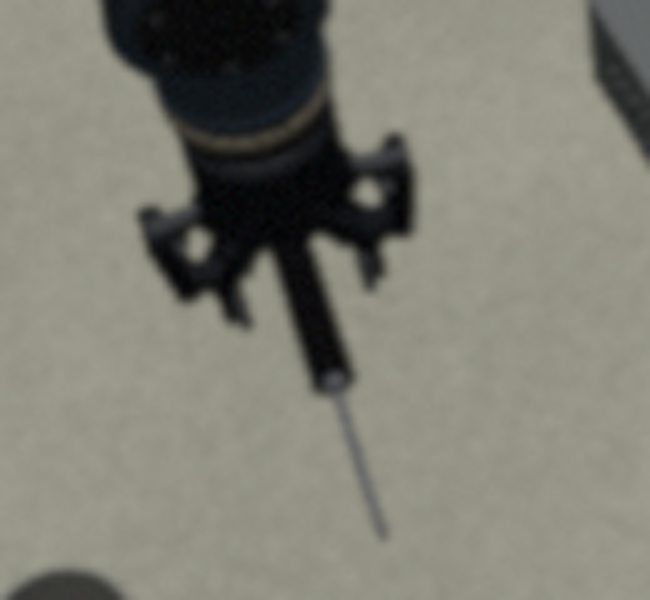

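The picture shows the open fingers straddling the black handle (around pixel 315,310 in the crop), with the shaft running down to about (383,538).

>>> jog_arm --motion '[[[6.0,0,-0.1,3.0,0],[6.0,0,-0.1,6.0,0],[6.0,0,-0.1,6.1,0],[2.0,0,-0.1,6.1,0],[1.5,0,-0.1,6.1,0],[1.5,0,-0.1,6.1,0],[1.5,0,-0.1,6.1,0],[1.5,0,-0.1,6.1,0],[1.5,0,-0.1,6.1,0]]]' --squeeze 50

```text
t: 2.8
tcp_pos: [0.5343, -0.2875, 0.1761]
tool_rot: [3.08, -0.613, 0.005]
wrist_force: [-0.8, -0.3, 6.2]
gripper_width: 0.266
```

Run:
```python
from workcell import ctrl
from h import *
st=ctrl.observe()
c=np.array([.603,-.0205]);ex=np.array([-.973,.230]);ey=np.array([-.230,-.973])
for d,z in((.090,.15),(.090,.10),(.090,.075)):
    g=c+ex*0.02+ey*d; print(g,move(st,[*g,z],-103.3))
print(st["gripper_width"],st["wrist_force"])
```

```text
[ 0.56284 -0.10347] (array([ -4.42, -18.09, -12.9 ]), np.float64(1.4100246862047299), 'tx yaw', np.float64(-22.51153647121068), 'grasp', array([ 0.5348, -0.2877,  0.0211]))
[ 0.56284 -0.10347] (array([ -4.43, -18.09,  -7.9 ]), np.float64(1.4100246862047299), 'tx yaw', np.float64(-22.51153647121068), 'grasp', array([ 0.5348, -0.2877,  0.0211]))
[ 0.56284 -0.10347] (array([ -4.44, -18.09,  -5.4 ]), np.float64(1.4100246862047299), 'tx yaw', np.float64(-22.51153647121068), 'grasp', array([ 0.5348, -0.2877,  0.0211]))
0.2663332681493854 [-0.79704755 -0.25889477  6.1973868 ]
```

Run:
```python
from workcell import ctrl
from h import *
st=ctrl.observe()
c=np.array([.603,-.0205]);ex=np.array([-.973,.230]);ey=np.array([-.230,-.973])
for d,z in((.090,.12),(.090,.104),(.090,.0855)):
    g=c+ex*0.06+ey*d; print(g,move(st,[*g,z],-103.3))
```

```text
[ 0.52392 -0.09427] (array([ -8.38, -17.45,  -9.92]), np.float64(1.4100246862047299), 'tx yaw', np.float64(-22.51153647121068), 'grasp', array([ 0.5348, -0.2877,  0.0211]))
[ 0.52392 -0.09427] (array([ -8.38, -17.45,  -8.32]), np.float64(1.4100246862047299), 'tx yaw', np.float64(-22.51153647121068), 'grasp', array([ 0.5348, -0.2877,  0.0211]))
[ 0.52392 -0.09427] (array([ -8.39, -17.45,  -6.47]), np.float64(1.4100246862047299), 'tx yaw', np.float64(-22.51153647121068), 'grasp', array([ 0.5348, -0.2877,  0.0211]))
```

>>> jog_arm --motion '[[[1.5,0,-0.1,-3,0],[1.5,0,-0.1,-7,0.1],[1.5,-1.5,-2,-10,0.28],[1.5,-3,-5,-11,0.46],[1.5,-4.5,-8,-11,0.64],[1.5,-6,-11,-11,0.82],[1.5,-7.2,-14,-11,1.0],[1.5,-8.4,-17.4,-11,1.18],[1.5,-8.4,-17.4,-11,1.3],[1.5,-8.4,-17.4,-11,1.41],[1.5,-8.4,-17.4,-11,1.41],[1.5,-8.4,-17.4,-11,1.41]]]' --squeeze 50

```text
t: 4.3
tcp_pos: [0.1656, -0.3644, 0.2773]
tool_rot: [-2.366, 1.677, -0.137]
wrist_force: [0.0, -1.1, -1.0]
gripper_width: 0.274
```

Run:
```python
from workcell import ctrl,eyes
from h import *
st=ctrl.observe()
c=np.array([.603,-.0205]);ex=np.array([-.973,.230]);ey=np.array([-.230,-.973])
g=c+ex*0.06+ey*.09
for z in (.104,.0855):print(st["t"],move(st,[*g,z],-103.3))
S=eyes.camera("scene");crop(S,190,170,160,120,5,"pics/b3.png")
T=eyes.camera("top");crop(T,250,180,120,90,6,"pics/b4.png")
```

```text
4.3 (array([-12.22, -37.07,  12.61]), np.float64(0.5774415870152425), 'tx yaw', np.float64(-70.21503414869034), 'grasp', array([ 0.1985, -0.3429,  0.1273]))
4.3 (array([-12.11, -36.62,  14.4 ]), np.float64(0.5774415870152425), 'tx yaw', np.float64(-70.21503414869034), 'grasp', array([ 0.1985, -0.3429,  0.1273]))
```

View pics/b3.png

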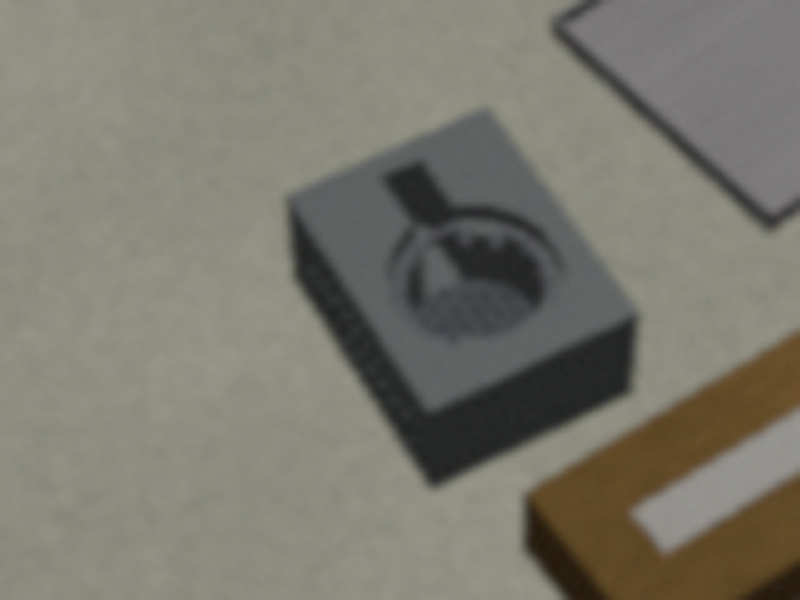

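View pics/b4.png

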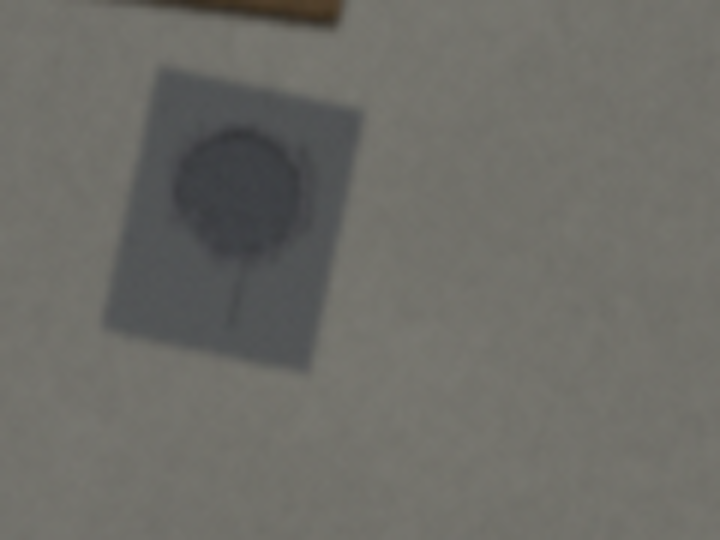

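Run:
```python
from workcell import ctrl,eyes
from h import *
st=ctrl.observe()
print(st["joint_positions"].round(3),st["qd"].round(3),R.from_rotvec(st["tool_rot"]).as_matrix().round(3))
S=eyes.camera("scene");cv2.imwrite("pics/b5.png",S["pixels"])
T=eyes.camera("top");cv2.imwrite("pics/b6.png",T["pixels"])
```

```text
[-1.229  0.143 -0.498  0.992  0.248  3.141] [ 0.05   0.022  0.047 -0.017  0.019 -0.   ] [[ 0.336 -0.918  0.211]
 [-0.94  -0.312  0.14 ]
 [-0.062 -0.245 -0.967]]
```

View pics/b5.png

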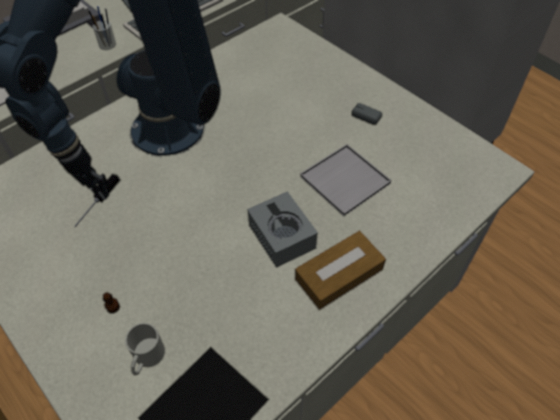

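View pics/b6.png

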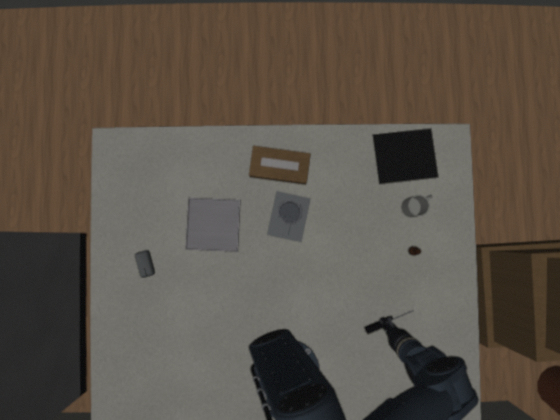

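Run:
```python
from workcell import ctrl
from h import *
st=ctrl.observe(); p,Rm=pose(st)
for P in ([.30,-.2,.36],[.38,.0,.36],[.36,.24,.36]): print((Rm.T@(np.array(P)-p)*100).round(1))
print(st["wrist_force"],st["gripper_width"])
```

```text
[-11.4 -19.5  -2.9]
[-27.5 -33.1   1.6]
[-50.7 -38.9   4.5]
[ 1.0551453  -0.39939965 -0.37677643] 0.2693317679628042
```

>>> jog_arm --motion '[[[1.5,-3,-5,-1,-0.18],[1.5,-6,-10,-2,-0.36],[1.5,-9,-15,-3,-0.54],[1.5,-11.4,-19.5,-3,-0.72],[1.5,-15,-23,-2,-0.9],[1.5,-19,-26,-1,-1.08],[1.5,-23,-30,0,-1.26],[1.5,-27.5,-33,1.6,-1.44],[1.5,-32,-34,2,-1.62],[1.5,-37,-35.5,3,-1.8],[1.5,-42,-37,4,-1.98],[1.5,-46,-38,4.5,-2.16],[1.5,-50.7,-39,4.5,-2.34],[1.5,-50.7,-39,4.5,-2.52],[1.5,-50.7,-39,4.5,-2.7],[1.5,-50.7,-39,4.5,-2.88],[1.5,-50.7,-39,4.5,-3.06]]]'

```text
t: 6.62
tcp_pos: [0.3611, 0.2419, 0.3606]
tool_rot: [1.842, 2.411, 0.37]
wrist_force: [0.6, -0.2, -0.8]
gripper_width: 0.265
```

Run:
```python
from workcell import ctrl
from h import *
st=ctrl.observe(); p,Rm=pose(st)
print(st["joint_positions"].round(4).tolist(),p,Rm.round(3))
```

```text
[0.591, -0.0082, -0.4412, 0.8808, -0.0024, 1.8954] [0.36111921 0.24190416 0.36064418] [[-0.271  0.939  0.212]
 [ 0.959  0.246  0.14 ]
 [ 0.079  0.242 -0.967]]
```

Run:
```python
from workcell import ctrl
from h import *
st=ctrl.observe(); p,Rm=pose(st)
d=np.array([p[0],p[1],0])/np.hypot(p[0],p[1])
for k in (.1,.2,.25,.3): print((Rm.T@(-d*k)*100).round(1))
```

```text
[-3.1 -9.2 -2.5]
[ -6.2 -18.3  -5.1]
[ -7.7 -22.9  -6.4]
[ -9.2 -27.5  -7.6]
```

>>> jog_arm --motion '[[[1.5,-1.5,-4.6,-1.2,0],[1.5,-3.1,-9.2,-2.5,0],[1.5,-4.6,-13.8,-3.8,0],[1.5,-6.2,-18.3,-5.1,0],[1.5,-7.0,-20.6,-5.7,0]]]'

```text
t: 7.25
tcp_pos: [0.1729, 0.1156, 0.3608]
tool_rot: [1.839, 2.413, 0.372]
wrist_force: [-0.0, 0.9, -0.3]
gripper_width: 0.271
```

```bash
cat > j.py <<'E'
from workcell import ctrl
from h import *
st=ctrl.observe(); p,Rm=pose(st)
j=st["joint_positions"]
print(st["t"],j.round(3).tolist(),p.round(4),"r",np.hypot(p[0],p[1]).round(4),"pitch",np.degrees(j[1]-j[2]+j[3]).round(2),"z",Rm[:,2].round(3),"F",st["wrist_force"].round(1))
d=np.array([p[0],p[1],0])/np.hypot(p[0],p[1])
print((Rm.T@(-d)*10).round(2),"per 10 cm inward;",(Rm.T@np.array([0,0,10])).round(2),"per 10 cm up; tx yaw",np.degrees(np.arctan2(Rm[1,0],Rm[0,0])).round(1))
E
python3 j.py
```

```text
7.25 [0.59, -0.45, -0.733, 1.03, -0.001, 1.892] [0.1729 0.1156 0.3608] r 0.208 pitch 75.22 z [ 0.213  0.141 -0.967] F [-0.   0.9 -0.3]
[-3.05 -9.17 -2.55] per 10 cm inward; [ 0.79  2.43 -9.67] per 10 cm up; tx yaw 105.9
```

```bash
cat > fk.py <<'E'
import numpy as np
from scipy.optimize import least_squares
D=[((.23878,-.01428,1.3192),(.5248,.40407)),((-.0082,-.4412,.8808),(.4347,.3606)),((-.45,-.733,1.03),(.208,.3608))]
def fk(p,j):
    a,h,L2,L3,d=p; q=j[0]-j[1]; f=q+j[2]
    return np.array([a+L2*np.sin(j[0])+L3*np.cos(q)+d*np.cos(f), h+L2*np.cos(j[0])-L3*np.sin(q)-d*np.sin(f)])
s=least_squares(lambda p:np.concatenate([fk(p,j)-x for j,x in D])*1000,[0,.3,.35,.35,.1])
E
python3 - <<'E'
from fk import *
print(s.x,s.fun)
E
```

```text
[-0.01290927  0.24463724  0.58261521  0.41351712  0.30306471] [-0.00727007  0.05635702 -0.00062259  0.01141416  0.00789267 -0.06777119]
```

```bash
cat > arm.py <<'E'
import numpy as np
from scipy.spatial.transform import Rotation as R
from scipy.optimize import least_squares
a,h,L2,L3,d=-0.01290927,0.24463724,0.58261521,0.41351712,0.30306471
lo=np.array([-2.66,-1.03,-1.14,-1.82,-1.45,-3.14159]);hi=np.array([2.66,1.9,1.46,2.27,1.34,3.14159])
Ry=lambda t:R.from_euler("y",t);Rz=lambda t:R.from_euler("z",t)
def fk(j,d2=.1,s5=1,s6=1):
    # plane frame: x radial,z up ; rot about y positive = pitch down
    q=j[1]-j[2];f=q+j[3]
    B=Rz(j[0])
    w=np.array([a+L2*np.sin(j[1])+L3*np.cos(q),0,h+L2*np.cos(j[1])-L3*np.sin(q)])
    W=B*Ry(f)            # x along tool
    W5=W*Rz(s5*j[4])
    p=B.apply(w)+W.apply([d-d2,0,0])+W5.apply([d2,0,0])
    T=W5*R.from_euler("x",s6*j[5])*R.from_matrix(OFF)
    return p,T
# tool z = x of wrist frame ; offset: fixed below
OFF=np.array([[0,0,1],[0,1,0],[-1,0,0]],float)
E
python3 - <<'E'
import arm
from arm import *
obs=[([-1.34198744e+00,2.38783104e-01,-1.42816662e-02,1.31921491,3e-5,1.57078813],[.11904,-.51114,.40407],[-3.11958697,-3.58472791e-01,2.18e-4]),
([-1.229,.143,-.498,.992,.248,3.141],[.1656,-.3644,.2773],[-2.366,1.677,-.137]),
([0.591,-0.0082,-0.4412,0.8808,-0.0024,1.8954],[.3611,.2419,.3606],[1.842,2.411,.37])]
for s5 in(1,-1):
  for s6 in(1,-1):
    # offset from obs 0
    p,T=fk(obs[0][0],.1,s5,s6); T0=T*R.from_matrix(OFF).inv()
    off=T0.inv()*R.from_rotvec(obs[0][2])
    for o in obs:
        p,T=fk(o[0],.1,s5,s6); T=T*R.from_matrix(OFF).inv()*off
        print(s5,s6,np.degrees((T.inv()*R.from_rotvec(o[2])).magnitude()).round(2),(p-o[1]).round(4))
    print(off.as_matrix().round(3))
E
```

```text
1 1 0.0 [-0.      0.      0.0001]
1 1 0.19 [-0.0141  0.0119 -0.0027]
1 1 0.02 [0.     0.0001 0.    ]
[[-0. -0.  1.]
 [-0.  1.  0.]
 [-1. -0. -0.]]
1 -1 0.0 [-0.      0.      0.0001]
1 -1 179.76 [-0.0141  0.0119 -0.0027]
1 -1 37.2 [0.     0.0001 0.    ]
[[-0. -0.  1.]
 [ 0. -1. -0.]
 [ 1.  0.  0.]]
-1 1 0.0 [-0.      0.      0.0001]
-1 1 28.47 [-0.0604 -0.0046 -0.0027]
-1 1 0.29 [-0.0003  0.0005  0.    ]
[[-0. -0.  1.]
 [-0.  1.  0.]
 [-1. -0. -0.]]
-1 -1 0.0 [-0.      0.      0.0001]
-1 -1 179.77 [-0.0604 -0.0046 -0.0027]
-1 -1 37.2 [-0.0003  0.0005  0.    ]
[[-0. -0.  1.]
 [ 0. -1. -0.]
 [ 1.  0.  0.]]
```

Run:
```python
from arm import *
o=([-1.229,.143,-.498,.992,.248,3.141],[.1656,-.3644,.2773])
for d2 in(.02,.1,.174,.18):print(d2,(fk(o[0],d2)[0]-o[1]).round(4))
R0=R.from_rotvec([3.08,-.613,.005]);p0=np.array([.5343,-.2875,.1761])
ik=lambda P,T,j0,w:least_squares(lambda j:np.r_[(fk(j,.175)[0]-P)*w,(T*fk(j,.175)[1].inv()).as_rotvec()],np.clip(j0,lo+1e-4,hi-1e-4),bounds=(lo,hi))
rows=[(0,-.1,-3,0),(0,-.1,-7,.1),(-1.5,-2,-10,.28),(-3,-5,-11,.46),(-4.5,-8,-11,.64),(-6,-11,-11,.82),(-7.2,-14,-11,1.0),(-8.4,-17.4,-11,1.18),(-8.4,-17.4,-11,1.3),(-8.4,-17.4,-11,1.41)]
for w in(.3,1,2,3,5,10):
    j=ik(p0,R0,[-.49,.6,0,1.,0,3.04],w).x
    for r in rows:
        j=ik(p0+R0.apply(np.array(r[:3])/100),R0*R.from_rotvec([0,0,r[3]]),j,w).x
    print(w,j.round(3),fk(j,.175)[0].round(3))
```

```text
0.02 [-0.0327  0.0054 -0.0051]
0.1 [-0.0141  0.0119 -0.0027]
0.174 [ 0.003   0.0178 -0.0004]
0.18 [ 0.0044  0.0183 -0.0003]
0.3 [-2.66  -1.03  -0.597  2.014  0.008  2.284] [0.125 0.064 0.415]
1 [-2.66  -1.03  -0.679  2.003  0.057  2.282] [0.136 0.06  0.385]
2 [-2.66  -1.03  -0.854  2.012  0.194  2.258] [0.179 0.055 0.328]
3 [-0.816  0.313 -0.311  1.217  0.5    3.142] [ 0.354 -0.254  0.286]
5 [-0.55   0.529 -0.068  1.482  0.692  3.142] [ 0.481 -0.163  0.286]
10 [-0.456  0.616  0.006  1.614  0.807  3.142] [ 0.515 -0.111  0.286]
```

Run:
```python
from workcell import ctrl
from h import *
st=ctrl.observe(); p,Rm=pose(st)
for P in ([.30,.17,.36],[.42,.05,.36],[.42,-.15,.36],[.29,-.42,.36]): print((Rm.T@(np.array(P)-p)*100).round(1))
```

```text
[ 1.7 13.2  3.5]
[-13.1  21.5   4.4]
[-32.2  16.6   1.6]
[-54.5  -2.3  -5. ]
```

>>> jog_arm --motion '[[[1.5,0.8,6,1.7,-0.05],[1.5,1.7,12,3.4,-0.2],[1.5,-3,16,3.8,-0.38],[1.5,-8,19,4.2,-0.56],[1.5,-13,21.5,4.4,-0.74],[1.5,-19,20.5,3.5,-0.92],[1.5,-25,18.5,2.6,-1.1],[1.5,-32,16.6,1.6,-1.28],[1.5,-37,12,0,-1.46],[1.5,-42,7.5,-1.5,-1.64],[1.5,-48,3,-3,-1.82],[1.5,-54.5,-2.3,-5,-2.0],[1.5,-54.5,-2.3,-5,-2.18],[1.5,-54.5,-2.3,-5,-2.36],[1.5,-54.5,-2.3,-5,-2.54],[1.5,-54.5,-2.3,-5,-2.72],[1.5,-54.5,-2.3,-5,-2.9],[1.5,-54.5,-2.3,-5,-3.08],[1.5,-54.5,-2.3,-5,-3.26],[1.5,-54.5,-2.3,-5,-3.35]]]'

```text
t: 9.75
tcp_pos: [0.2911, -0.4195, 0.3605]
tool_rot: [-2.327, 1.725, -0.129]
wrist_force: [0.4, -0.7, -0.4]
gripper_width: 0.27
```

```bash
python3 j.py
```

```text
9.75 [-1.031, 0.238, -0.14, 1.204, 0.258, -2.898] [ 0.2911 -0.4195  0.3605] r 0.5106 pitch 90.66 z [ 0.213  0.141 -0.967] F [ 0.4 -0.7 -0.4]
[-9.52  3.06 -0.06] per 10 cm inward; [-0.73 -2.45 -9.67] per 10 cm up; tx yaw -72.6
```

>>> jog_arm --motion '[[[1.5,0,0,0,-0.15],[1.5,0,0,0,-0.3],[1.5,0,0,0,-0.45],[1.5,0,0,0,-0.6],[1.5,0,0,0,-0.6]]]'

```text
t: 10.38
tcp_pos: [0.3716, -0.3349, 0.3634]
tool_rot: [-2.761, 1.132, -0.218]
wrist_force: [-0.0, 1.3, -0.6]
gripper_width: 0.271
```

```bash
python3 j.py
```

```text
10.375 [-0.785, 0.18, -0.206, 1.107, 0.194, -3.141] [ 0.3716 -0.3349  0.3634] r 0.5003 pitch 85.56 z [ 0.19   0.082 -0.978] F [-0.   1.3 -0.6]
[-9.96  0.36 -0.86] per 10 cm inward; [ 0.77 -1.92 -9.78] per 10 cm up; tx yaw -45.0
```

>>> jog_arm --motion '[[[1.5,0,3,0,-0.15],[1.5,0,6,0,-0.3],[1.5,0,9,0,-0.45],[1.5,0,12,0,-0.6],[1.5,0,12,0,-0.7],[1.5,0,12,0,-0.7]]]'

```text
t: 11.12
tcp_pos: [0.4235, -0.1449, 0.3465]
tool_rot: [3.073, -0.517, 0.263]
wrist_force: [-0.1, 0.0, -0.8]
gripper_width: 0.268
```

```bash
python3 j.py
```

```text
11.125 [-0.334, 0.061, -0.394, 0.947, 0.014, -3.141] [ 0.4235 -0.1449  0.3465] r 0.4476 pitch 80.34 z [ 0.163 -0.042 -0.986] F [-0.1  0.  -0.8]
[-9.86  0.03 -1.68] per 10 cm inward; [ 1.68 -0.14 -9.86] per 10 cm up; tx yaw -19.2
```

```bash
cat > cl.py <<'E'
from h import *
c=np.array([.603,-.0205]);ex=np.array([-.973,.230]);ey=np.array([-.230,-.973])
def W(x,y,z): return np.array([*(c+ex*x+ey*y),z])
def C(P): P=np.asarray(P); d=P[:2]-c; return np.array([d@ex,d@ey,P[2]])
E
python3 - <<'E'
from workcell import ctrl
from cl import *
st=ctrl.observe()
for y,z in((.12,.17),(.089,.13),(.089,.105),(.089,.086)): print(W(.03,y,z).round(3),move(st,W(.03,y,z),-83))
E
```

```text
[ 0.546 -0.13   0.17 ] (array([ 7.99, -5.14,  3.84]), np.float64(1.1138782497506758), 'tx yaw', np.float64(-19.179477397867227), 'grasp', array([ 0.4488, -0.1514,  0.1937]))
[ 0.553 -0.1    0.13 ] (array([ 7.01, -8.17,  7.77]), np.float64(1.1138782497506758), 'tx yaw', np.float64(-19.179477397867227), 'grasp', array([ 0.4488, -0.1514,  0.1937]))
[ 0.553 -0.1    0.105] (array([ 6.59, -8.13, 10.24]), np.float64(1.1138782497506758), 'tx yaw', np.float64(-19.179477397867227), 'grasp', array([ 0.4488, -0.1514,  0.1937]))
[ 0.553 -0.1    0.086] (array([ 6.27, -8.11, 12.11]), np.float64(1.1138782497506758), 'tx yaw', np.float64(-19.179477397867227), 'grasp', array([ 0.4488, -0.1514,  0.1937]))
```

>>> jog_arm --motion '[[[1.5,2,-1,0,0.18],[1.5,4,-2,0,0.36],[1.5,6,-3,1,0.54],[1.5,8,-4,2,0.72],[1.5,8,-5.1,3,0.9],[1.5,8,-5.1,3.8,1.08],[1.5,7.5,-6.5,5.5,1.11],[1.5,7,-8.2,7.8,1.11],[1.5,7,-8.2,7.8,1.11]]]' --squeeze 50

```text
t: 12.25
tcp_pos: [0.5283, -0.0916, 0.2812]
tool_rot: [-2.298, 2.016, -0.227]
wrist_force: [-0.3, -0.5, 0.1]
gripper_width: 0.268
```

```bash
python3 j.py
python3 - <<'E'
from workcell import ctrl,eyes
from cl import *
st=ctrl.observe()
for z in(.105,.086): print(move(st,W(.03,.089,z),-83))
S=eyes.camera("scene");crop(S,190,150,160,130,5,"pics/d1.png")
T=eyes.camera("top");crop(T,250,180,120,90,6,"pics/d2.png")
E
```

```text
12.25 [-0.168, 0.261, -0.326, 0.818, -0.013, -1.871] [ 0.5283 -0.0916  0.2812] r 0.5362 pitch 80.49 z [ 0.161 -0.041 -0.986] F [-0.3 -0.5  0.1]
[-2.93  9.42 -1.65] per 10 cm inward; [ 0.61 -1.54 -9.86] per 10 cm up; tx yaw -82.8
(array([0.08, 0.38, 2.31]), np.float64(0.003572893152298391), 'tx yaw', np.float64(-82.79528830172211), 'grasp', array([ 0.5532, -0.0979,  0.1283]))
(array([-0.03,  0.67,  4.19]), np.float64(0.003572893152298391), 'tx yaw', np.float64(-82.79528830172211), 'grasp', array([ 0.5532, -0.0979,  0.1283]))
```

View pics/d1.png

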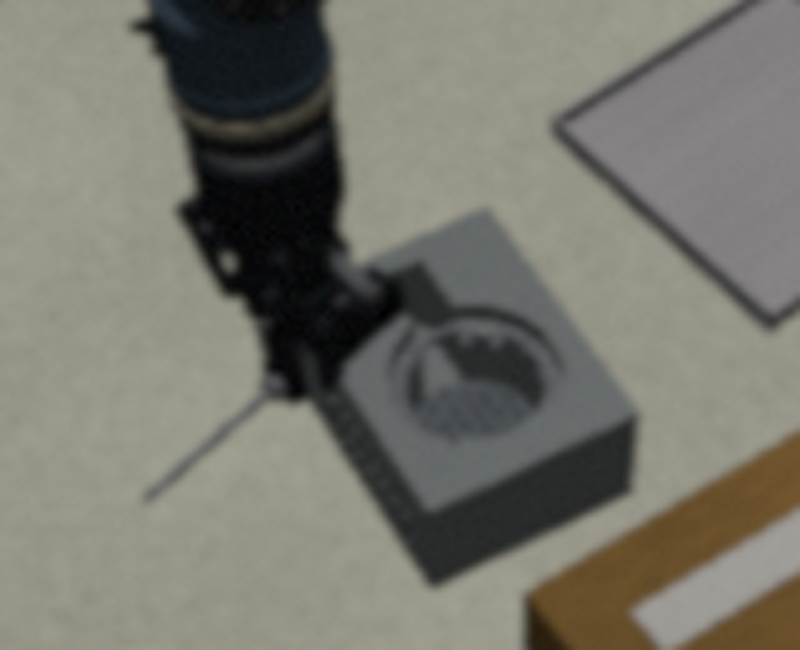

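View pics/d2.png

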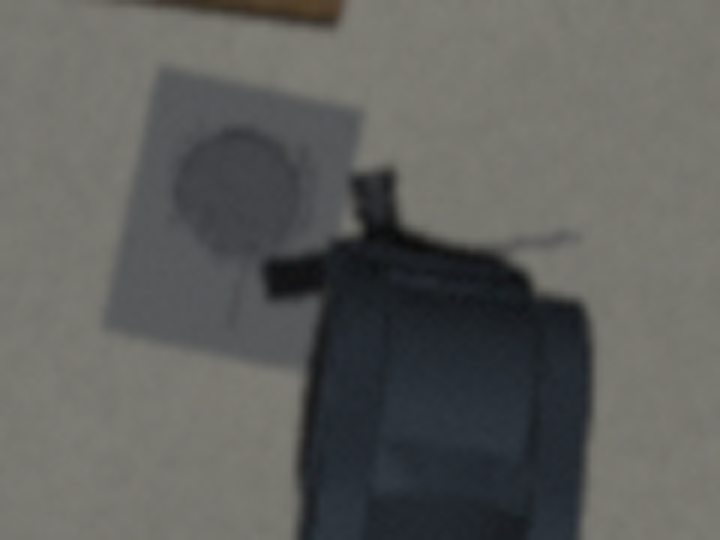

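>>> jog_arm --motion '[[[1.5,0.1,0.4,2.0,0],[1.5,0.1,0.4,2.4,0],[1.5,0.1,0.45,2.8,0],[1.5,0.0,0.5,3.2,0],[1.5,0.0,0.6,3.6,0],[1.5,0.0,0.65,4.0,0],[1.5,0.0,0.7,4.2,0],[1.5,0.0,0.7,4.2,0]]]' --squeeze 25

```text
t: 13.35
tcp_pos: [0.5313, -0.0971, 0.2443]
tool_rot: [-2.291, 2.017, -0.246]
wrist_force: [0.4, -8.1, 14.8]
gripper_width: 0.271
```

```bash
python3 j.py
python3 - <<'E'
from workcell import ctrl,eyes
from cl import *
import pickle
st=ctrl.observe()
print(move(st,W(.03,.089,.086),-83))
S=eyes.camera("scene");crop(S,190,150,160,130,5,"pics/d3.png")
T=eyes.camera("top");crop(T,250,180,120,90,6,"pics/d4.png")
pickle.dump((S,T),open("c1.pkl","wb"))
E
```

```text
13.35 [-0.177, 0.298, -0.383, 0.711, -0.015, -1.877] [ 0.5313 -0.0971  0.2443] r 0.5401 pitch 79.78 z [ 0.172 -0.046 -0.984] F [ 0.4 -8.1 14.8]
[-2.97  9.38 -1.78] per 10 cm inward; [ 0.68 -1.65 -9.84] per 10 cm up; tx yaw -83.0
(array([-0.5 ,  0.49,  0.47]), np.float64(-0.0004984683292265584), 'tx yaw', np.float64(-83.02856013148563), 'grasp', array([ 0.558 , -0.1043,  0.0917]))
```

View pics/d3.png

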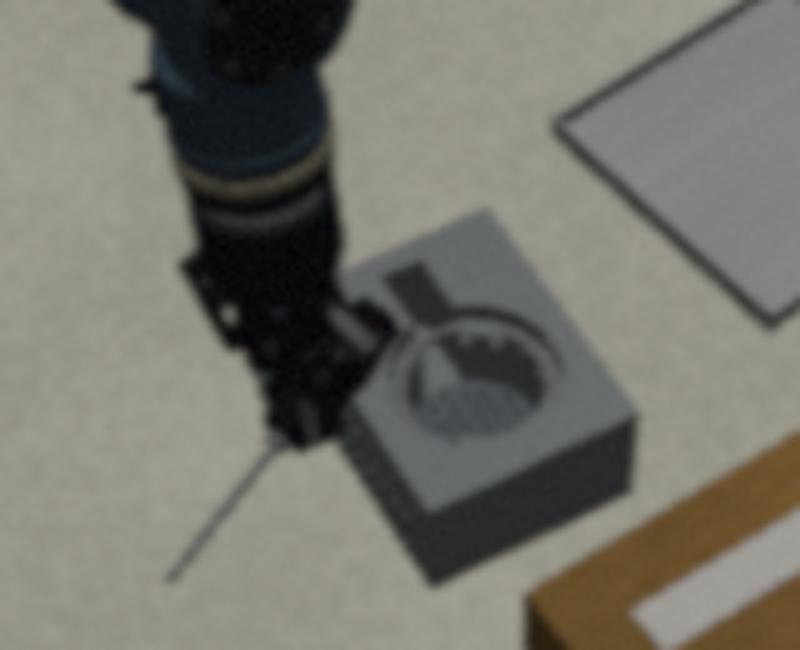

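View pics/d4.png

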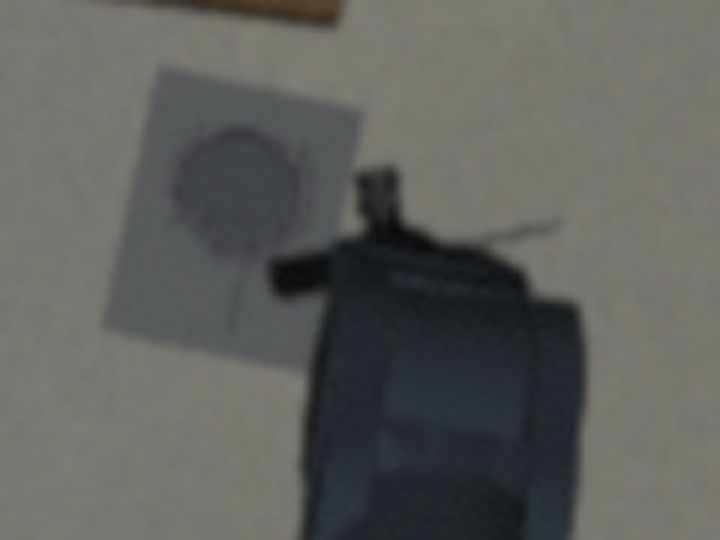

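Run:
```python
from cl import *
import pickle
S,T=pickle.load(open("c1.pkl","rb"))
q=lambda p,x,y,s:((p[0]+.5)/s-.5+x,(p[1]+.5)/s-.5+y)
tip,e=tri(S,q((170,580),190,150,5),T,q((560,219),250,180,6)); print(tip,e)
g=np.array([.558,-.1043,.0917])+np.array([.172,-.046,-.984])*.0085
v=tip-g; print(np.linalg.norm(v),"nosedown",np.degrees(np.arcsin(-v[2]/np.linalg.norm(v))),"yaw",np.degrees(np.arctan2(v[1],v[0])))
```

```text
[ 0.58238919 -0.21816848  0.06432182] 0.0004479416579725967
0.1173214953698698 nosedown 9.327011125894291 yaw -78.57762835072157
```

>>> jog_arm --motion '[[[1.5,-0.8,0.1,0.4,0],[1.5,-1.0,0.1,0.8,0],[1.5,-1.0,0.2,1.2,0],[1.5,-1.0,0.2,1.6,0],[1.5,-1.0,0.3,2.0,0],[1.5,-1.0,0.3,2.4,0],[1.5,-1.0,0.3,2.4,0]]]' --squeeze 20

```text
t: 14.32
tcp_pos: [0.5348, -0.0916, 0.2262]
tool_rot: [-2.285, 2.017, -0.27]
wrist_force: [-8.7, -15.9, 41.3]
gripper_width: 0.271
```

```bash
python3 j.py
cat > look.py <<'E'
import sys,pickle
from workcell import ctrl,eyes
from cl import *
n=sys.argv[1]; st=ctrl.observe()
S=eyes.camera("scene");T=eyes.camera("top")
sx,sy,tx,ty=map(int,sys.argv[2:6])
a=cv2.resize(S["pixels"][sy:sy+120,sx:sx+80],None,fx=5,fy=5,interpolation=cv2.INTER_CUBIC)
b=cv2.resize(T["pixels"][ty:ty+120,tx:tx+80],None,fx=5,fy=5,interpolation=cv2.INTER_CUBIC)
cv2.imwrite(f"pics/{n}.png",cv2.convertScaleAbs(np.hstack([a,b]),alpha=1.5)); pickle.dump((S,T,st,(sx,sy,tx,ty)),open(n+".pkl","wb"))
p,Rm=pose(st); print("grasp cleaner frame",C(p+Rm[:,2]*.155).round(4))
E
cat > tip.py <<'E'
import sys,pickle
from cl import *
n=sys.argv[1];S,T,st,(sx,sy,tx,ty)=pickle.load(open(n+".pkl","rb"))
u=list(map(float,sys.argv[2:6]))
q=lambda a,b,x,y:((a+.5)/5-.5+x,(b+.5)/5-.5+y)
tip,e=tri(S,q(u[0],u[1],sx,sy),T,q(u[2]-400,u[3],tx,ty))
p,Rm=pose(st);g=p+Rm[:,2]*.1635;v=tip-g;L=np.linalg.norm(v)
print("tip",tip.round(4),"cleaner",C(tip).round(4),"gap",round(e,4),"L",L.round(4),"nose",np.degrees(np.arcsin(-v[2]/L)).round(1),"alpha",(90-np.degrees(np.arccos(v@Rm[:,2]/L))).round(1),"yaw",np.degrees(np.arctan2(v[1],v[0])).round(1))
E
python3 look.py e1 205 190 290 170
```

```text
14.325 [-0.164, 0.317, -0.413, 0.647, -0.024, -1.861] [ 0.5348 -0.0916  0.2262] r 0.5426 pitch 78.93 z [ 0.185 -0.055 -0.981] F [ -8.7 -15.9  41.3]
[-2.82  9.4  -1.92] per 10 cm inward; [ 0.78 -1.77 -9.81] per 10 cm up; tx yaw -83.3
grasp cleaner frame [0.02   0.0865 0.0742]
```

View pics/e1.png

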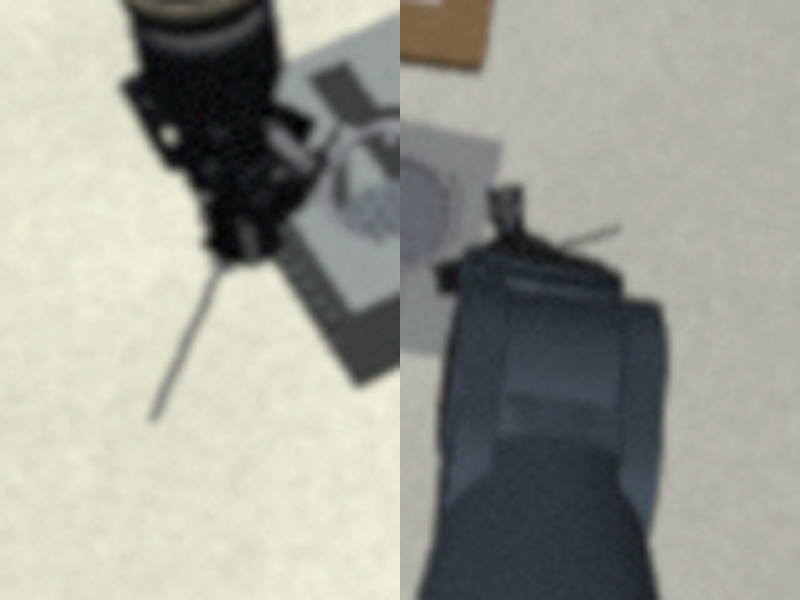

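```bash
python3 tip.py e1 152 420 620 229
```

```text
tip [ 0.5891 -0.1923  0.0009] cleaner [-0.026   0.1703  0.0009] gap 0.0013 L 0.1148 nose 34.4 alpha 39.6 yaw -75.4
```

>>> jog_arm --motion '[[[1.5,0.3,-0.5,-3,0],[1.5,0.6,-1.3,-7,0],[1.5,0.8,-1.8,-10,0],[1.5,0.8,-1.8,-10,0]]]' --squeeze 60

```text
t: 14.92
tcp_pos: [0.5358, -0.092, 0.3316]
tool_rot: [-2.282, 2.015, -0.278]
wrist_force: [0.1, 0.2, -2.0]
gripper_width: 0.269
```

```bash
python3 j.py
python3 - <<'E'
from workcell import ctrl
from cl import *
st=ctrl.observe()
for x,z in((.23,.17),(.225,.115)): print(move(st,W(x,0,z),-13.3))
E
python3 look.py e2 205 170 290 170
```

```text
14.925 [-0.164, 0.219, -0.246, 0.906, -0.024, -1.861] [ 0.5358 -0.092   0.3316] r 0.5437 pitch 78.57 z [ 0.191 -0.056 -0.98 ] F [ 0.1  0.2 -2. ]
[-2.82  9.39 -1.98] per 10 cm inward; [ 0.8  -1.83 -9.8 ] per 10 cm up; tx yaw -83.3
(array([-15.42,  16.62,  -3.36]), np.float64(-1.2222003278389324), 'tx yaw', np.float64(-83.3269205046764), 'grasp', array([ 0.5655, -0.1008,  0.1797]))
(array([-15.69,  17.17,   2.13]), np.float64(-1.2222003278389324), 'tx yaw', np.float64(-83.3269205046764), 'grasp', array([ 0.5655, -0.1008,  0.1797]))
grasp cleaner frame [0.018  0.0867 0.1797]
```

View pics/e2.png

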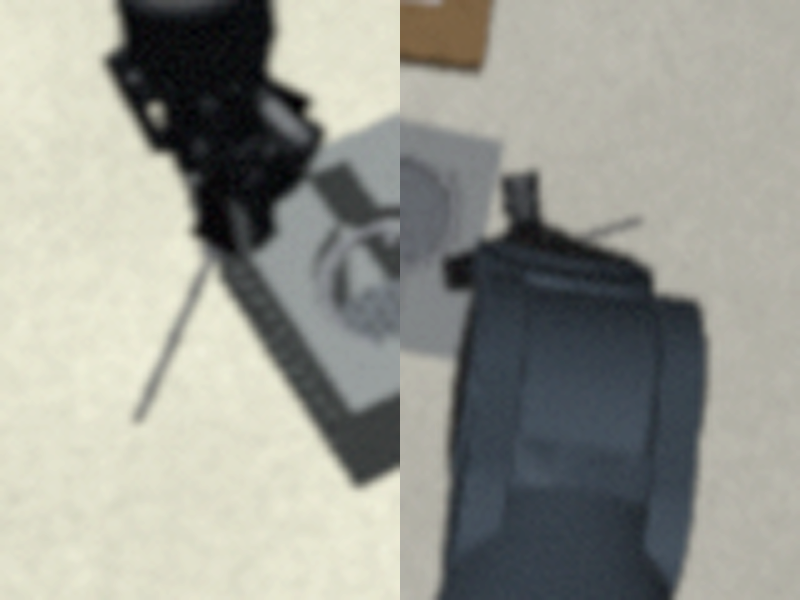

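>>> jog_arm --motion '[[[1.5,-1,4,0,-0.18],[1.5,-3,8,-1,-0.36],[1.5,-6,12,-2,-0.54],[1.5,-10,15,-3,-0.72],[1.5,-14,16.5,-3.3,-0.9],[1.5,-15.4,16.6,-3.3,-1.08],[1.5,-15.5,16.8,-2,-1.22],[1.5,-15.6,17,0,-1.22],[1.5,-15.7,17.2,2.1,-1.22],[1.5,-15.7,17.2,2.1,-1.22]]]' --squeeze 25

```text
t: 16.27
tcp_pos: [0.3515, 0.0402, 0.2631]
tool_rot: [3.073, -0.35, 0.291]
wrist_force: [0.3, 0.6, -0.5]
gripper_width: 0.269
```

```bash
python3 j.py
python3 - <<'E'
from workcell import ctrl
from cl import *
st=ctrl.observe()
for x,z in((.205,.115),(.195,.115),(.185,.115),(.195,.16)): print(move(st,W(x,0,z),-13.3))
E
python3 look.py e3 220 140 265 190
```

```text
16.275 [0.145, -0.021, -0.722, 0.697, -0.082, -2.777] [0.3515 0.0402 0.2631] r 0.3537 pitch 80.09 z [ 0.181 -0.056 -0.982] F [ 0.3  0.6 -0.5]
[-9.26  3.35 -1.74] per 10 cm inward; [ 1.89  0.14 -9.82] per 10 cm up; tx yaw -12.9
(array([ 2.47, -0.07,  0.06]), np.float64(0.006883515127831978), 'tx yaw', np.float64(-12.90560363496078), 'grasp', array([0.3796, 0.0315, 0.1109]))
(array([ 3.46, -0.06,  0.25]), np.float64(0.006883515127831978), 'tx yaw', np.float64(-12.90560363496078), 'grasp', array([0.3796, 0.0315, 0.1109]))
(array([ 4.44, -0.06,  0.44]), np.float64(0.006883515127831978), 'tx yaw', np.float64(-12.90560363496078), 'grasp', array([0.3796, 0.0315, 0.1109]))
(array([ 4.31,  0.  , -4.16]), np.float64(0.006883515127831978), 'tx yaw', np.float64(-12.90560363496078), 'grasp', array([0.3796, 0.0315, 0.1109]))
grasp cleaner frame [0.2293 0.0008 0.1109]
```

View pics/e3.png

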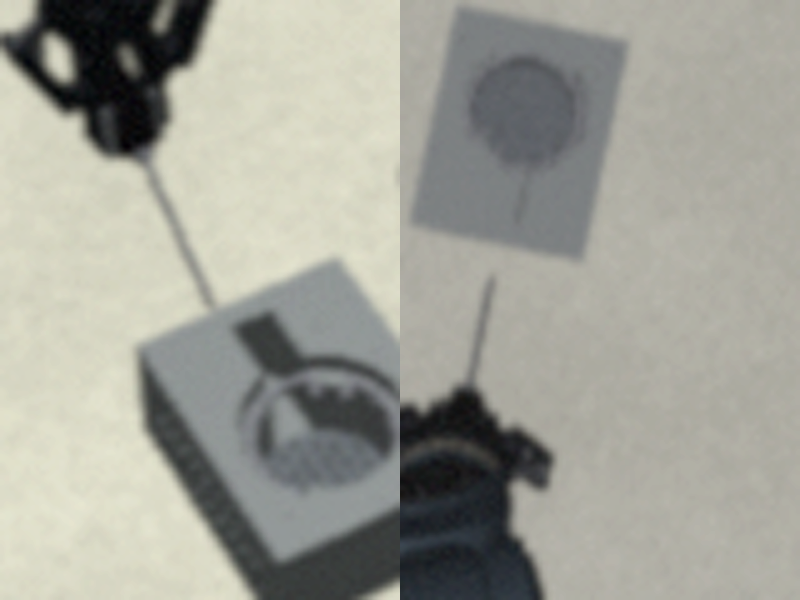

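>>> jog_arm --motion '[[[1.5,1.5,-0.1,0.3,0],[1.5,2.2,-0.1,0.5,0],[1.5,2.6,-0.1,0.5,0],[1.5,3.0,-0.1,0.6,0],[1.5,3.3,-0.1,0.6,0],[1.5,3.3,-0.1,0.6,0]]]' --squeeze 20

```text
t: 17.12
tcp_pos: [0.3831, 0.0336, 0.2639]
tool_rot: [3.074, -0.349, 0.286]
wrist_force: [-9.1, 1.7, -2.1]
gripper_width: 0.27
```

```bash
python3 j.py; python3 look.py e4 220 140 265 190
```

```text
17.125 [0.114, 0.032, -0.666, 0.701, -0.075, -2.808] [0.3831 0.0336 0.2639] r 0.3845 pitch 80.15 z [ 0.178 -0.055 -0.982] F [-9.1  1.7 -2.1]
[-9.35  3.1  -1.73] per 10 cm inward; [ 1.86  0.14 -9.82] per 10 cm up; tx yaw -12.9
grasp cleaner frame [ 0.1976 -0.      0.1116]
```

View pics/e4.png

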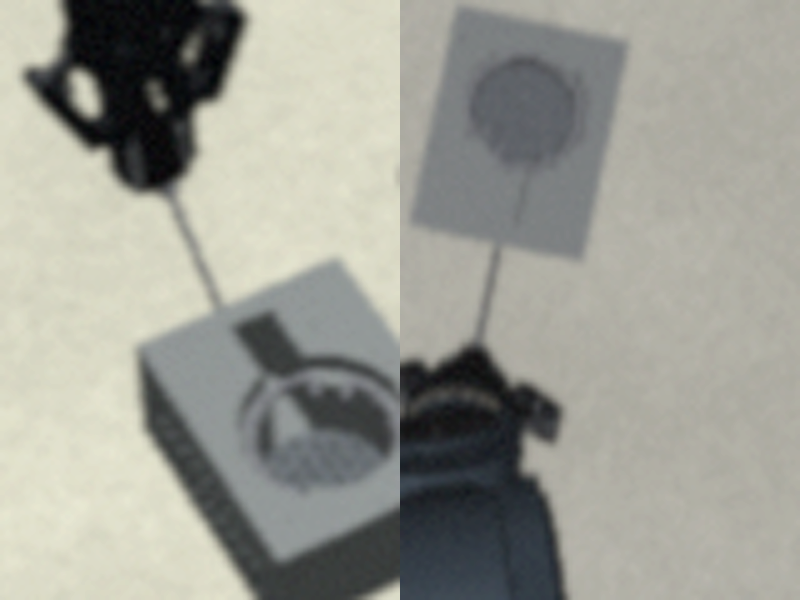

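>>> jog_arm --motion '[[[1.5,-1.0,0,-0.2,0],[1.5,-0.5,0.1,-2.5,0],[1.5,0.1,0.1,-6.1,0],[1.5,0.1,0.1,-6.1,0],[1.5,0.1,0.1,-6.1,0]]]' --squeeze 80

```text
t: 17.85
tcp_pos: [0.3727, 0.0358, 0.3238]
tool_rot: [3.073, -0.35, 0.287]
wrist_force: [0.1, -0.8, -1.9]
gripper_width: 0.269
```

```bash
python3 j.py; python3 look.py e5 220 130 265 190
```

```text
17.85 [0.123, -0.05, -0.57, 0.879, -0.077, -2.799] [0.3727 0.0358 0.3238] r 0.3744 pitch 80.16 z [ 0.179 -0.055 -0.982] F [ 0.1 -0.8 -1.9]
[-9.32  3.18 -1.73] per 10 cm inward; [ 1.86  0.14 -9.82] per 10 cm up; tx yaw -12.9
grasp cleaner frame [2.081e-01 2.000e-04 1.715e-01]
```

View pics/e5.png

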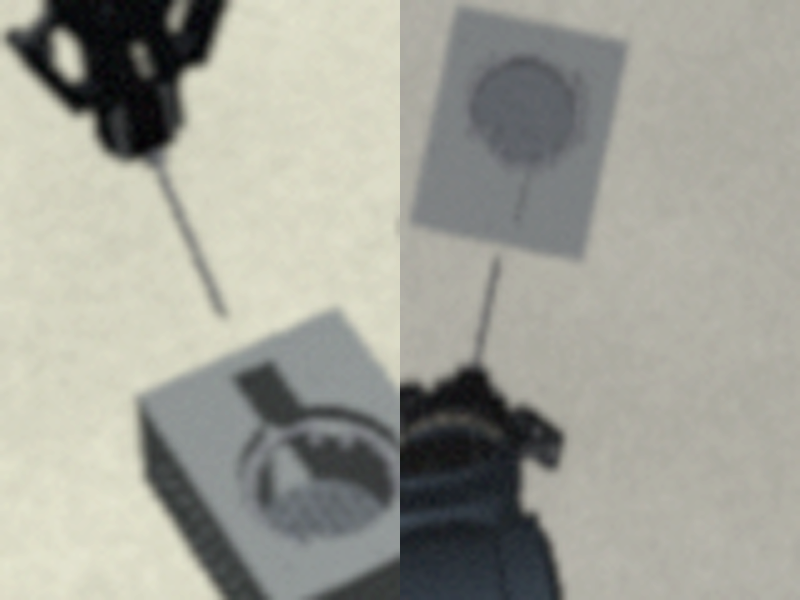

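```bash
python3 tip.py e5 224 316 497 259;  python3 - <<'E'
from cl import *
import pickle
S,T,st,o=pickle.load(open("e5.pkl","rb"))
# brightened ring zone
cv2.imwrite("pics/r1.png",cv2.convertScaleAbs(cv2.resize(S["pixels"][190:270,240:320],None,fx=7,fy=7,interpolation=cv2.INTER_CUBIC),alpha=2.2))
# shaft top point T
q=lambda a,b,x,y:((a+.5)/5-.5+x,(b+.5)/5-.5+y)
# handle front: scene (155,158), top (480,362)
P,e=tri(S,q(156,158,o[0],o[1]),T,q(478,362,o[2],o[3]));t,_=tri(S,q(224,316,o[0],o[1]),T,q(497,259,o[2],o[3]))
v=t-P;print(P,e,np.linalg.norm(v),"slope",np.degrees(np.arcsin(-v[2]/np.linalg.norm(v))))
# project model check: expected pixel of slot edges & ring circle
for n,Pt in(("slot end",W(.085,-.013,.08)),("slot end2",W(.085,.013,.08))): print(n,proj(S,Pt).round(1))
E
```

```text
tip [0.494  0.0034 0.1004] cleaner [0.1115 0.0018 0.1004] gap 0.0009 L 0.1139 nose 33.5 alpha 44.2 yaw -14.2
[ 0.50260893 -0.14979404  0.38155879] 0.1783750353226503 0.07648820052125255 slope 31.711527920117465
slot end [[273.6 201.7]]
slot end2 [[265.4 205.3]]
```

View pics/r1.png

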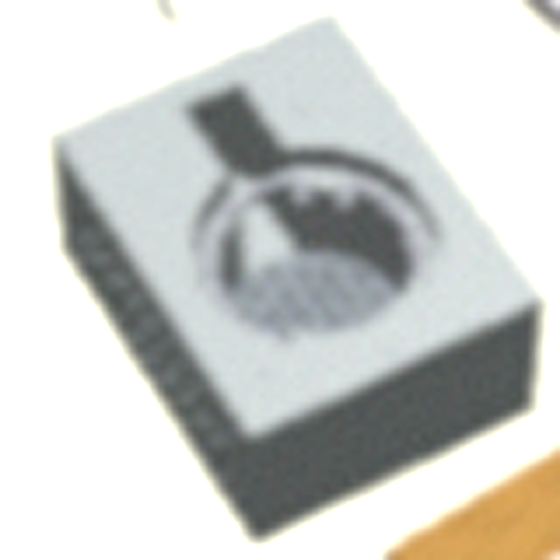

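```bash
cat > dc.py <<'E'
import sys
from workcell import ctrl
from cl import *
st=ctrl.observe();p,Rm=pose(st)
E3=np.c_[np.r_[ex,0],np.r_[ey,0],[0,0,1]]
for a in sys.argv[1:]:
    d=np.array(list(map(float,a.split(","))))/10
    print(a,(Rm.T@(E3@d)).round(2))
E
python3 dc.py " -11.5,-2.3,-3.4" " -51.5,-2.3,-30" " -89.5,-2.3,-55.2"
```

```text
-11.5,-2.3,-3.4 [ 1.07 -0.23  0.54]
 -51.5,-2.3,-30 [ 4.51 -0.25  3.9 ]
 -89.5,-2.3,-55.2 [ 7.78 -0.27  7.08]
```

>>> jog_arm --motion '[[[1.5,0.5,-0.1,0.3,0],[1.5,1.1,-0.2,0.5,0],[1.5,1.1,-0.2,0.5,0],[1.5,2.2,-0.25,1.6,0],[1.5,3.3,-0.25,2.7,0],[1.5,4.5,-0.25,3.9,0],[1.5,4.5,-0.25,3.9,0],[1.5,4.5,-0.25,3.9,0]]]' --squeeze 80

```text
t: 18.95
tcp_pos: [0.4229, 0.026, 0.2929]
tool_rot: [3.073, -0.35, 0.282]
wrist_force: [-0.6, 0.2, 0.4]
gripper_width: 0.267
```

```bash
python3 j.py; python3 look.py f1 220 130 265 190; python3 dc.py " -38,0,-25.2"
```

```text
18.95 [0.084, 0.065, -0.542, 0.792, -0.07, -2.837] [0.4229 0.026  0.2929] r 0.4237 pitch 80.16 z [ 0.176 -0.056 -0.983] F [-0.6  0.2  0.4]
[-9.43  2.85 -1.72] per 10 cm inward; [ 1.84  0.15 -9.83] per 10 cm up; tx yaw -12.9
grasp cleaner frame [ 0.1574 -0.0017  0.1405]
 -38,0,-25.2 [ 3.27 -0.02  3.18]
```

View pics/f1.png

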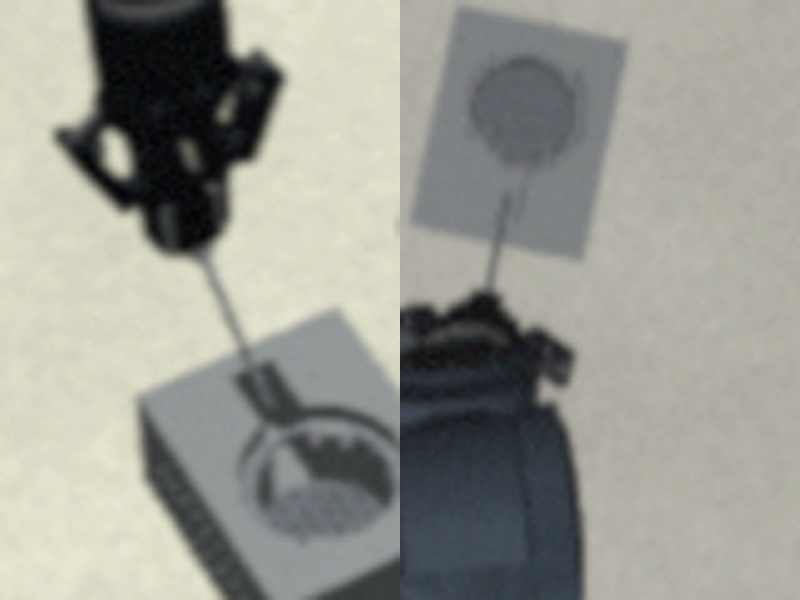

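>>> jog_arm --motion '[[[1.5,0.8,0,0.75,0],[1.5,1.6,0,1.5,0],[1.5,2.4,0,2.25,0],[1.5,3.3,0,3.1,0],[1.5,3.3,0,3.1,0],[1.5,3.3,0,3.1,0]]]'

```text
t: 19.8
tcp_pos: [0.4598, 0.0171, 0.2687]
tool_rot: [3.073, -0.35, 0.283]
wrist_force: [-0.2, -0.9, -1.4]
gripper_width: 0.271
```

```bash
python3 j.py; python3 look.py f2 235 150 265 190; python3 dc.py "0,0,-10" "0,0,10" "10,0,0"
```

```text
19.8 [0.056, 0.15, -0.514, 0.733, -0.065, -2.865] [0.4598 0.0171 0.2687] r 0.4601 pitch 80.03 z [ 0.176 -0.056 -0.983] F [-0.2 -0.9 -1.4]
[-9.49  2.62 -1.74] per 10 cm inward; [ 1.84  0.15 -9.83] per 10 cm up; tx yaw -12.9
grasp cleaner frame [ 0.1194 -0.0016  0.1164]
0,0,-10 [-0.18 -0.01  0.98]
0,0,10 [ 0.18  0.01 -0.98]
10,0,0 [-0.98 -0.   -0.18]
```

View pics/f2.png

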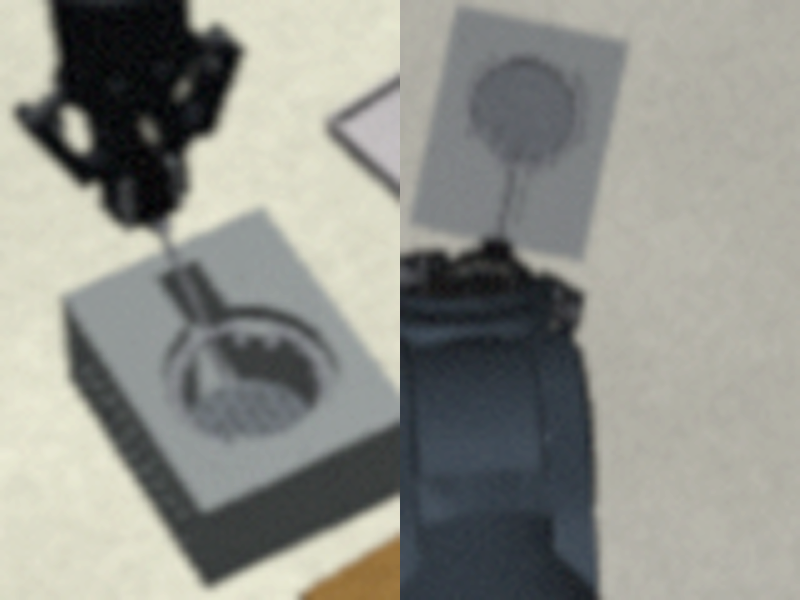

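>>> jog_arm --motion '[[[1.5,-0.05,0,0.3,0],[1.5,-0.1,0,0.6,0],[1.5,-0.15,0,0.85,0],[1.5,-0.2,0,1.1,0],[1.5,-0.2,0,1.1,0]]]' --squeeze 20

```text
t: 20.52
tcp_pos: [0.4603, 0.017, 0.2581]
tool_rot: [3.073, -0.35, 0.286]
wrist_force: [2.5, -1.0, 0.6]
gripper_width: 0.266
```

```bash
python3 j.py; python3 look.py f3 235 150 265 190; python3 dc.py "0,0,30" "5,0,60"
```

```text
20.525 [0.056, 0.162, -0.532, 0.701, -0.066, -2.865] [0.4603 0.017  0.2581] r 0.4606 pitch 79.91 z [ 0.178 -0.056 -0.982] F [ 2.5 -1.   0.6]
[-9.49  2.62 -1.76] per 10 cm inward; [ 1.86  0.14 -9.82] per 10 cm up; tx yaw -12.9
grasp cleaner frame [ 0.1186 -0.0016  0.1058]
0,0,30 [ 0.56  0.04 -2.95]
5,0,60 [ 0.62  0.08 -5.99]
```

View pics/f3.png

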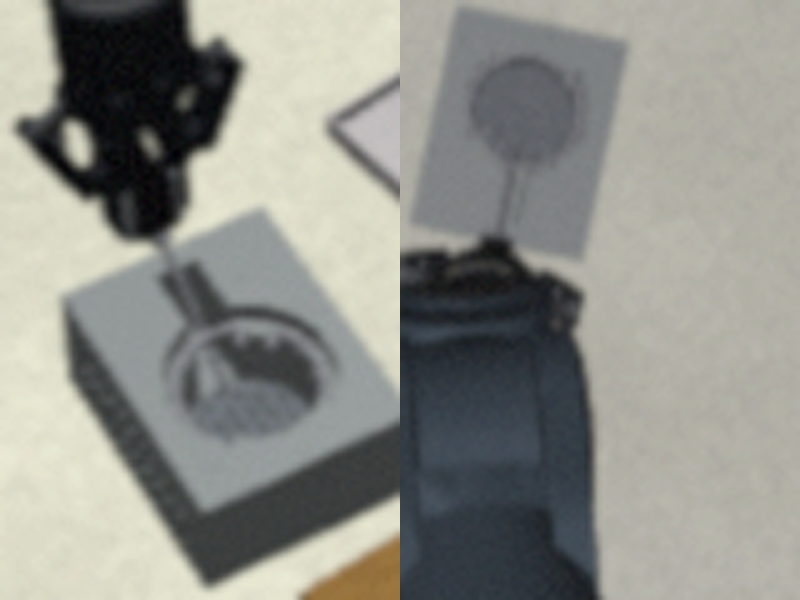

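Run:
```python
from cl import *
import pickle
S,T,st,o=pickle.load(open("f3.pkl","rb"))
p,Rm=pose(st);g=C(p+Rm[:,2]*.1635);print(g)
for th in(24,29,33.5):
    t=np.radians(th)
    for s in(.03,.06,.075,.11):
        P=np.array([g[0]-s*np.cos(t),g[1]+.0004,g[2]-s*np.sin(t)])
        u=(proj(S,W(*P))[0]-o[:2]+.5)*5-.5; print(th,s,P.round(3),u.round(0))
a=S["pixels"][190:250,255:305];cv2.imwrite("pics/f3b.png",cv2.convertScaleAbs(cv2.resize(a,None,fx=12,fy=10,interpolation=cv2.INTER_CUBIC),alpha=2))
```

```text
[ 0.11705836 -0.00151426  0.09744059]
24 0.03 [ 0.09  -0.001  0.085] [172. 257.]
24 0.06 [ 0.062 -0.001  0.073] [196. 305.]
24 0.075 [ 0.049 -0.001  0.067] [208. 328.]
24 0.11 [ 0.017 -0.001  0.053] [236. 384.]
29 0.03 [ 0.091 -0.001  0.083] [171. 259.]
29 0.06 [ 0.065 -0.001  0.068] [194. 307.]
29 0.075 [ 0.051 -0.001  0.061] [206. 331.]
29 0.11 [ 0.021 -0.001  0.044] [232. 387.]
33.5 0.03 [ 0.092 -0.001  0.081] [170. 259.]
33.5 0.06 [ 0.067 -0.001  0.064] [192. 308.]
33.5 0.075 [ 0.055 -0.001  0.056] [203. 332.]
33.5 0.11 [ 0.025 -0.001  0.037] [229. 389.]
```

View pics/f3b.png

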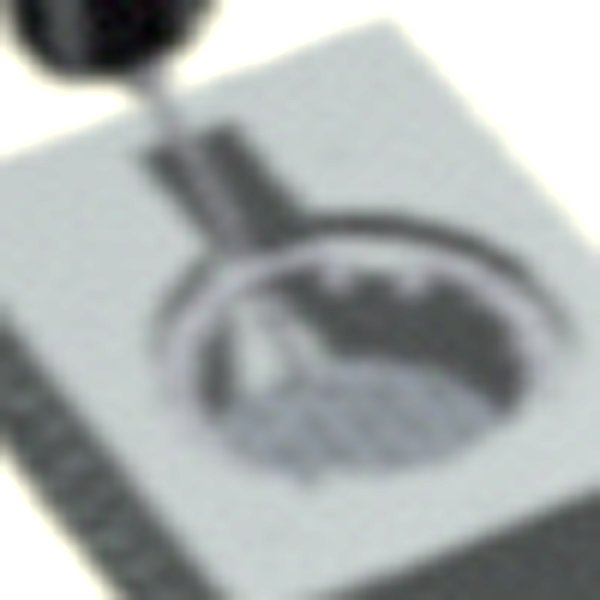

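>>> jog_arm --motion '[[[1.5,0,0,0,0],[1.5,0.1,0,-0.5,0],[1.5,0.2,0,-1.0,0],[1.5,0.3,0,-1.5,0],[1.5,0.4,0,-2.0,0],[1.5,0.5,0.05,-2.5,0],[1.5,0.56,0.05,-3.0,0],[1.5,0.56,0.05,-3.0,0]]]' --squeeze 90

```text
t: 21.62
tcp_pos: [0.4602, 0.017, 0.2891]
tool_rot: [3.073, -0.35, 0.287]
wrist_force: [-1.0, 0.1, -0.9]
gripper_width: 0.27
```

```bash
python3 j.py; python3 look.py g1 235 150 265 190; python3 dc.py "0,0,30" "10,0,60"
```

```text
21.625 [0.056, 0.128, -0.48, 0.786, -0.066, -2.865] [0.4602 0.017  0.2891] r 0.4605 pitch 79.89 z [ 0.179 -0.056 -0.982] F [-1.   0.1 -0.9]
[-9.49  2.62 -1.76] per 10 cm inward; [ 1.87  0.14 -9.82] per 10 cm up; tx yaw -12.9
grasp cleaner frame [ 0.1186 -0.0016  0.1368]
0,0,30 [ 0.56  0.04 -2.95]
10,0,60 [ 0.13  0.08 -6.08]
```

View pics/g1.png

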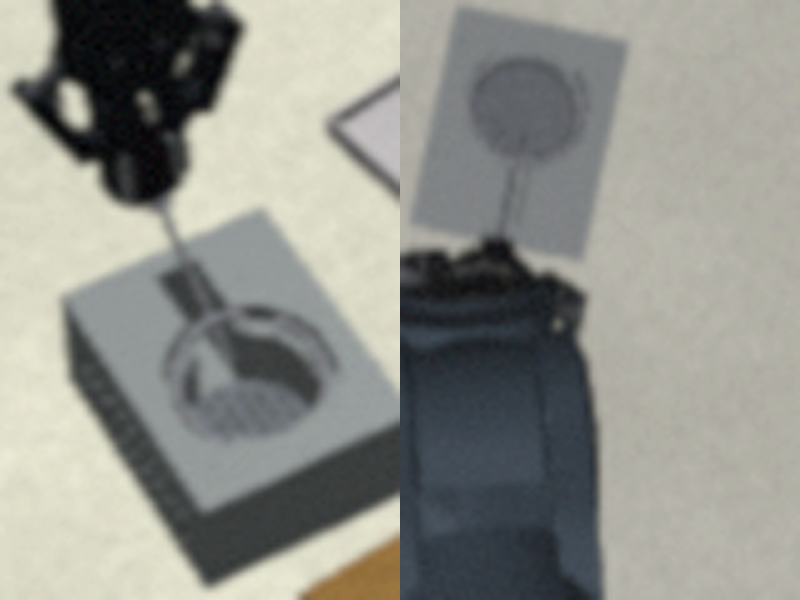

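```bash
cat > z.py <<'E'
import sys,pickle
from cl import *
n=sys.argv[1];x,y=int(sys.argv[2]),int(sys.argv[3])
S=pickle.load(open(n+".pkl","rb"))[0]
cv2.imwrite(f"pics/{n}z.png",cv2.convertScaleAbs(cv2.resize(S["pixels"][y:y+60,x:x+60],None,fx=10,fy=10,interpolation=cv2.INTER_CUBIC),alpha=2))
E
python3 z.py g1 255 190
```

```text
(no output)
```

View pics/g1z.png

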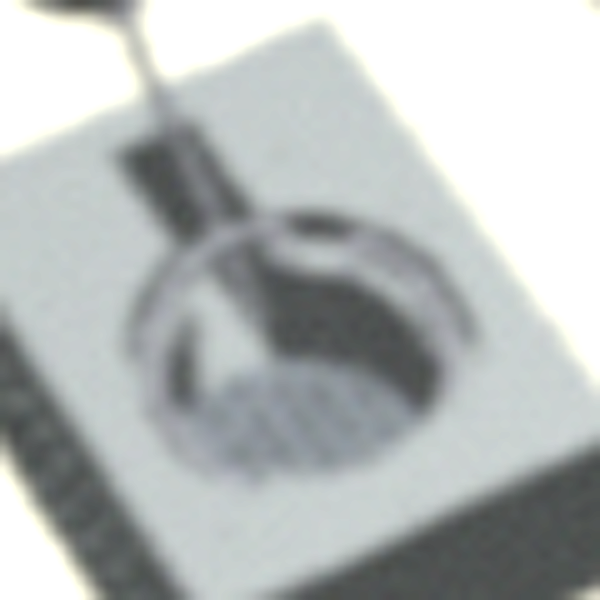

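>>> jog_arm --motion '[[[1.5,0.05,0,-0.5,0],[1.5,0.1,0,-1.0,0],[1.5,0.15,0,-1.6,0],[1.5,0.1,0,-2.2,0],[1.5,0.0,0,-2.8,0],[1.5,0.0,0.05,-3.4,0],[1.5,-0.1,0.05,-4.0,0],[1.5,-0.1,0.05,-4.0,0]]]'

```text
t: 22.72
tcp_pos: [0.4515, 0.019, 0.328]
tool_rot: [3.074, -0.349, 0.285]
wrist_force: [-2.1, 0.9, -0.4]
gripper_width: 0.269
```

```bash
python3 j.py; python3 look.py g2 235 150 265 190; python3 z.py g2 255 180;python3 dc.py "0,0,30" "10,0,60"
```

```text
22.725 [0.062, 0.08, -0.426, 0.89, -0.066, -2.86] [0.4515 0.019  0.328 ] r 0.4519 pitch 79.97 z [ 0.178 -0.055 -0.983] F [-2.1  0.9 -0.4]
[-9.48  2.66 -1.75] per 10 cm inward; [ 1.85  0.14 -9.83] per 10 cm up; tx yaw -12.9
grasp cleaner frame [ 0.1277 -0.0016  0.1757]
0,0,30 [ 0.56  0.04 -2.95]
10,0,60 [ 0.13  0.08 -6.08]
```

View pics/g2z.png

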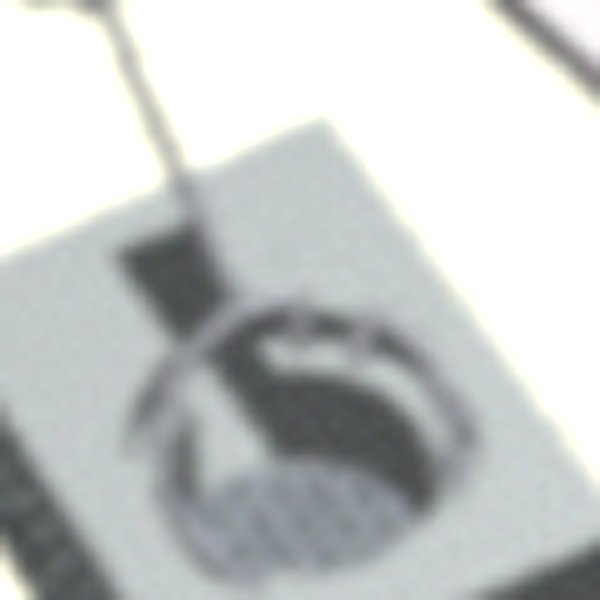

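View pics/g2.png

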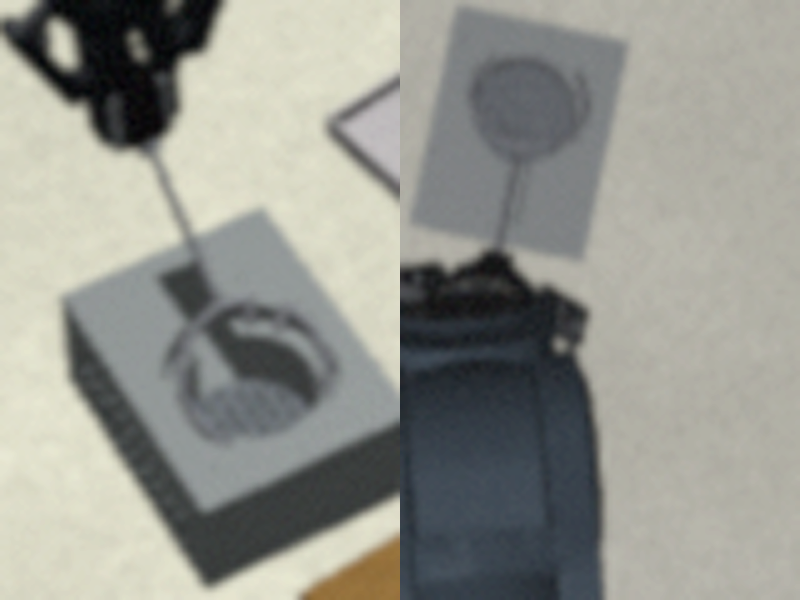

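Run:
```python
from cl import *
import pickle
for n in("g1","g2"):
  S,T,st,o=pickle.load(open(n+".pkl","rb"))
  p,Rm=pose(st);g=C(p+Rm[:,2]*.1635);y0=190 if n=="g1" else 180
  for th in(25,30,):
    t=np.radians(th)
    for s in(.03,.06,.09,.114):
        P=np.array([g[0]-s*np.cos(t),g[1]+.0004,g[2]-s*np.sin(t)])
        print(n,th,s,P.round(3),((proj(S,W(*P))[0]-[255,y0]+.5)*10).round(0),((proj(T,W(*P))[0]-o[2:]+.5)*5+[400,0]).round(0))
  for P in((.042,0,.069),(.042,0,.09),(-.042,0,.069)): print(P,((proj(S,W(*P))[0]-[255,y0]+.5)*10).round(0))
```

```text
g1 25 0.03 [ 0.09  -0.001  0.116] [142.  47.] [500. 229.]
g1 25 0.06 [ 0.063 -0.001  0.103] [190. 143.] [508. 192.]
g1 25 0.09 [ 0.035 -0.001  0.09 ] [239. 240.] [515. 155.]
g1 25 0.114 [ 0.014 -0.001  0.08 ] [278. 318.] [521. 127.]
g1 30 0.03 [ 0.091 -0.001  0.113] [140.  50.] [499. 230.]
g1 30 0.06 [ 0.065 -0.001  0.098] [186. 148.] [507. 195.]
g1 30 0.09 [ 0.039 -0.001  0.083] [233. 246.] [514. 160.]
g1 30 0.114 [ 0.018 -0.001  0.071] [270. 325.] [519. 133.]
(0.042, 0, 0.069) [225. 271.]
(0.042, 0, 0.09) [224. 226.]
(-0.042, 0, 0.069) [376. 490.]
g2 25 0.03 [ 0.099 -0.001  0.155] [123.  35.] [498. 242.]
g2 25 0.06 [ 0.072 -0.001  0.142] [172. 132.] [506. 203.]
g2 25 0.09 [ 0.045 -0.001  0.129] [221. 230.] [514. 166.]
g2 25 0.114 [ 0.023 -0.001  0.119] [261. 309.] [520. 136.]
g2 30 0.03 [ 0.1   -0.001  0.152] [121.  37.] [498. 243.]
g2 30 0.06 [ 0.074 -0.001  0.137] [168. 137.] [505. 207.]
g2 30 0.09 [ 0.048 -0.001  0.122] [215. 237.] [513. 171.]
g2 30 0.114 [ 0.027 -0.001  0.11 ] [253. 317.] [518. 143.]
(0.042, 0, 0.069) [225. 371.]
(0.042, 0, 0.09) [224. 326.]
(-0.042, 0, 0.069) [376. 590.]
```

>>> jog_arm --motion '[[[1.5,0.4,0,0.25,0],[1.5,0.8,0,0.5,0],[1.5,1.2,0,0.75,0],[1.5,1.5,0,0.9,0],[1.5,1.5,0,0.9,0]]]'

```text
t: 23.45
tcp_pos: [0.468, 0.0151, 0.3213]
tool_rot: [3.073, -0.35, 0.285]
wrist_force: [-1.0, 0.3, -4.4]
gripper_width: 0.264
```

```bash
python3 j.py; python3 look.py g3 235 150 265 190; python3 z.py g3 255 180;python3 dc.py " -20,0,15" " -40,0,31" " -40,0,71"
```

```text
23.45 [0.051, 0.112, -0.407, 0.876, -0.065, -2.87] [0.468  0.0151 0.3213] r 0.4682 pitch 79.94 z [ 0.177 -0.056 -0.983] F [-1.   0.3 -4.4]
[-9.5   2.57 -1.76] per 10 cm inward; [ 1.85  0.14 -9.83] per 10 cm up; tx yaw -12.9
grasp cleaner frame [ 0.1108 -0.0015  0.169 ]
 -20,0,15 [ 2.24  0.03 -1.1 ]
 -40,0,31 [ 4.51  0.06 -2.3 ]
 -40,0,71 [ 5.25  0.12 -6.23]
```

View pics/g3z.png

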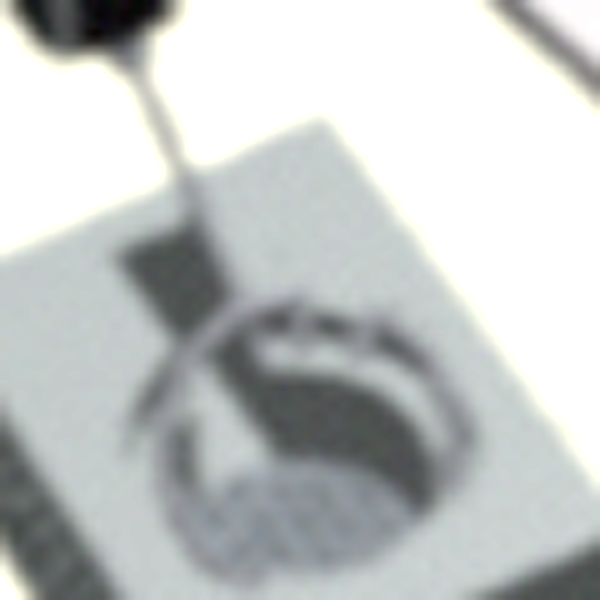

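View pics/g3.png

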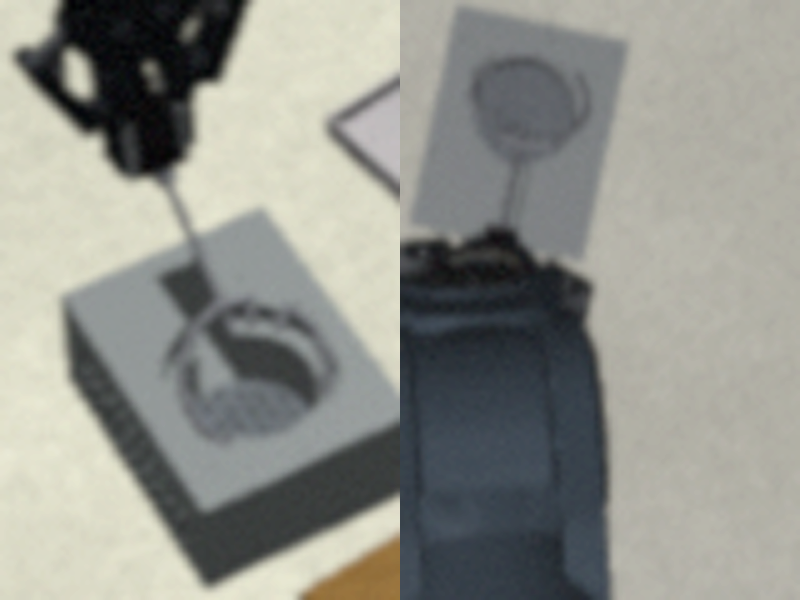

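Run:
```python
from cl import *
import pickle
out=[]
for n in("g1","g2","g3"):
  S,T,st,o=pickle.load(open(n+".pkl","rb"))
  a=S["pixels"][198:226,262:298]; out.append(cv2.convertScaleAbs(cv2.resize(a,None,fx=7.3,fy=14,interpolation=cv2.INTER_CUBIC),alpha=2.6,beta=-20))
  b=T["pixels"][198:226,280:308]
  p,Rm=pose(st);g=C(p+Rm[:,2]*.1635)
cv2.imwrite("pics/cmp.png",np.hstack(out))
out=[cv2.convertScaleAbs(cv2.resize(pickle.load(open(n+".pkl","rb"))[1]["pixels"][195:235,275:305],None,fx=8.5,fy=14,interpolation=cv2.INTER_CUBIC),alpha=3,beta=-120) for n in("g1","g2","g3")]
cv2.imwrite("pics/cmpT.png",np.hstack(out))
```

```text
(no output)
```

View pics/cmp.png

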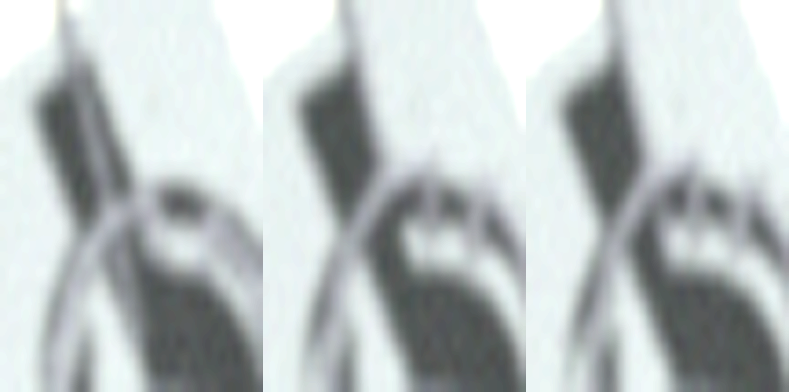

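View pics/cmpT.png

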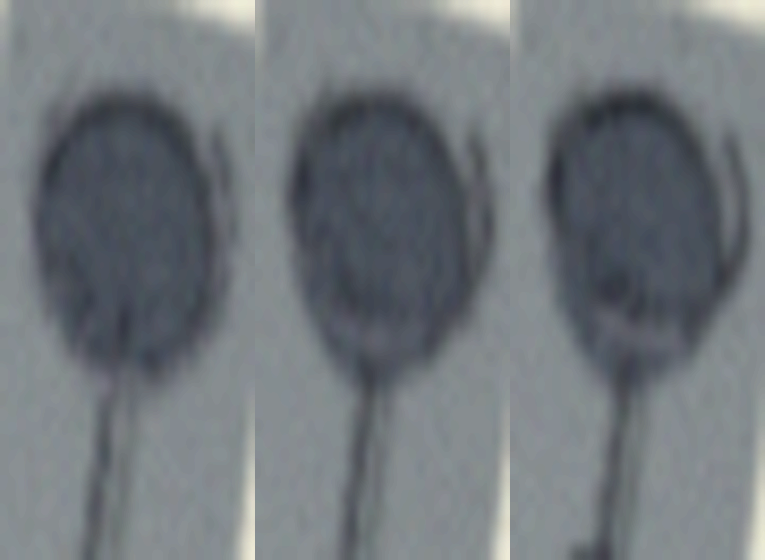

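Run:
```python
from cl import *
import pickle
for n,Se,Te,Sp in(("g1",None,None,None),("g2",(262+115/7.3,198+160/14),(275+(372-255)/8.5,195+375/14),None),("g3",(277.6,209.8),(288.9,221.8),(273.8,198))):
  S,T,st,o=pickle.load(open(n+".pkl","rb"))
  p,Rm=pose(st);g=p+Rm[:,2]*.1635
  if Se:
    P,e=tri(S,Se,T,Te);v=P-g;L=np.linalg.norm(v);print(n,C(P).round(4),e,"L",L,"nose",np.degrees(np.arcsin(-v[2]/L)))
  # plane of pick: vertical plane through g w/ yaw -14.2 : intersect scene rays
  yw=np.radians(-14.0);nn=np.array([-np.sin(yw),np.cos(yw),0])
  pts={"g1":[(255+13,190+2),(255+16.5,190+11),(255+23.5,190+23)],"g2":[(255+11,180+2),(255+18,180+18),(255+22.5,180+29)],"g3":[(255+13.5,180+6),(255+18.5,180+19),(255+22.5,180+29)]}[n]
  for u in pts:
    o_,v_=ray(S,(u[0]-.5,u[1]-.5)); k=((g-o_)@nn)/(v_@nn);P=o_+k*v_;w=P-g
    print("  ",n,C(P).round(4),"dist",np.linalg.norm(w).round(4),"nose",np.degrees(np.arctan2(-w[2],np.hypot(w[0],w[1]))).round(1))
```

```text
g1 [ 0.0969 -0.0013  0.1201] dist 0.0218 nose 22.6
   g1 [ 0.0771 -0.001   0.102 ] dist 0.0479 nose 33.5
   g1 [ 0.0365 -0.0005  0.0942] dist 0.0875 nose 23.1
g2 [0.0384 0.0018 0.1074] 0.00478201148904214 L 0.10632406818498658 nose 34.333425421064874
   g2 [ 0.1065 -0.0012  0.1529] dist 0.0244 nose 36.4
   g2 [ 0.0671 -0.0008  0.1265] dist 0.0718 nose 34.6
   g2 [ 0.0418 -0.0004  0.1063] dist 0.1042 nose 35.9
g3 [0.0383 0.0023 0.1062] 0.004754116243814859 L 0.08952044187142423 nose 37.5020511060099
   g3 [ 0.0922 -0.0012  0.1509] dist 0.0196 nose 29.9
   g3 [ 0.0644 -0.0008  0.125 ] dist 0.0573 nose 38.5
   g3 [ 0.042  -0.0006  0.106 ] dist 0.0867 nose 39.1
```

```bash
for i in 1 2; do python3 j.py | head -1; done
python3 - <<'E'
from cl import *
import pickle
S,T,st,o=pickle.load(open("g3.pkl","rb"))
S0=pickle.load(open("f3.pkl","rb"))[0]
a=[cv2.convertScaleAbs(cv2.resize(s["pixels"][192:246,258:310],None,fx=7.6,fy=10,interpolation=cv2.INTER_LANCZOS4),alpha=2.4,beta=-10) for s in(S0,S)]
cv2.imwrite("pics/cmp2.png",np.hstack(a))
E
```

```text
23.55 [0.051, 0.112, -0.407, 0.876, -0.065, -2.87] [0.4678 0.0151 0.3215] r 0.468 pitch 79.92 z [ 0.178 -0.056 -0.983] F [-0.   0.5 -3.4]
23.55 [0.051, 0.112, -0.407, 0.876, -0.065, -2.87] [0.4678 0.0151 0.3215] r 0.468 pitch 79.92 z [ 0.178 -0.056 -0.983] F [-0.   0.5 -3.4]
```

View pics/cmp2.png

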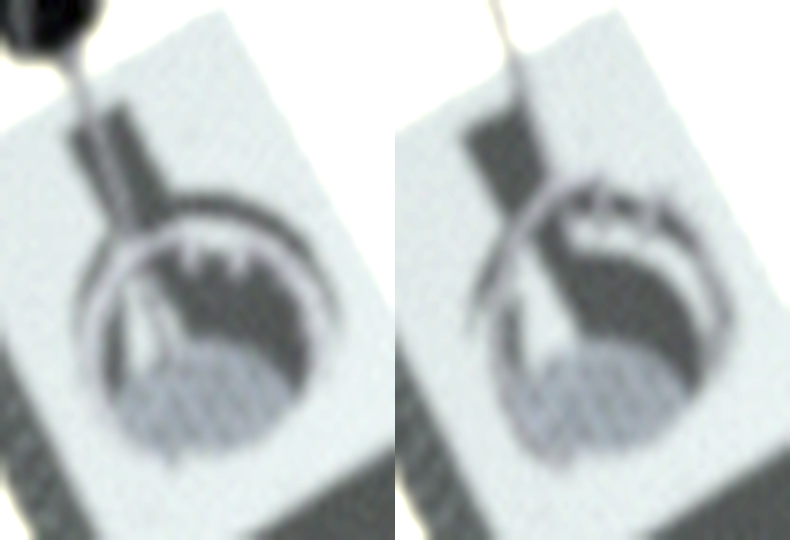

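```bash
python3 dc.py "0,0,-25" "4,0,-52"
```

```text
0,0,-25 [-0.46 -0.04  2.46]
4,0,-52 [-1.36 -0.08  5.03]
```

>>> jog_arm --motion '[[[1.5,-0.2,0,1.2,0],[1.5,-0.5,0,2.4,0],[1.5,-0.9,-0.05,3.7,0],[1.5,-1.35,-0.1,5.0,0],[1.5,-1.35,-0.1,5.0,0]]]'

```text
t: 24.18
tcp_pos: [0.4633, 0.0163, 0.2686]
tool_rot: [3.073, -0.349, 0.282]
wrist_force: [0.4, -0.5, -0.6]
gripper_width: 0.273
```

```bash
python3 j.py|head -1; python3 look.py h1 235 150 265 190; python3 z.py h1 255 190; python3 dc.py "12,0,-11" "17,0,-18" "19,0,-25.5" "18,0,-33"
```

```text
24.175 [0.054, 0.156, -0.507, 0.734, -0.065, -2.867] [0.4633 0.0163 0.2686] r 0.4636 pitch 80.06 z [ 0.175 -0.056 -0.983] F [ 0.4 -0.5 -0.6]
grasp cleaner frame [ 0.1159 -0.0016  0.1162]
12,0,-11 [-1.38 -0.02  0.86]
17,0,-18 [-2.   -0.03  1.45]
19,0,-25.5 [-2.34 -0.04  2.15]
18,0,-33 [-2.38 -0.06  2.91]
```

View pics/h1z.png

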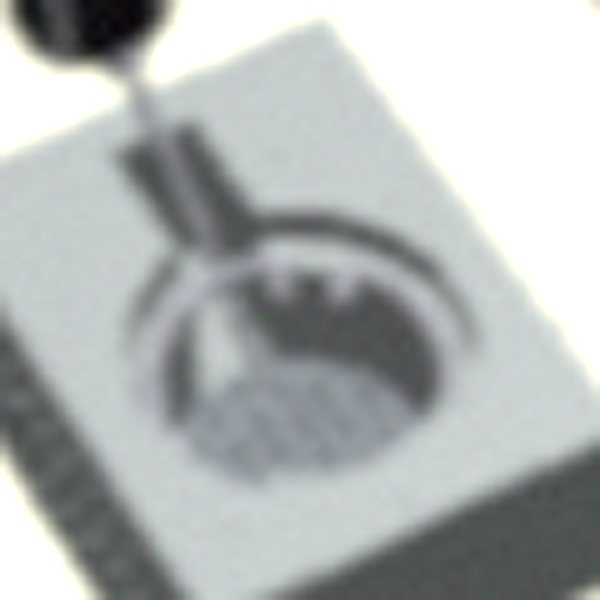

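>>> jog_arm --motion '[[[1.5,-0.4,0,0.3,0],[1.5,-0.8,0,0.6,0],[1.5,-1.25,0,0.85,0],[1.5,-1.55,0,1.15,0],[1.5,-1.85,0,1.45,0],[1.5,-2.05,0,1.8,0],[1.5,-2.2,0,2.15,0],[1.5,-2.25,0,2.5,0],[1.5,-2.25,0,2.85,0],[1.5,-2.25,0,2.95,0],[1.5,-2.25,0,2.95,0]]]' --squeeze 20

```text
t: 25.65
tcp_pos: [0.4494, 0.0199, 0.2388]
tool_rot: [3.074, -0.349, 0.295]
wrist_force: [-1.3, 2.5, 14.4]
gripper_width: 0.272
```

```bash
python3 j.py|head -1; python3 look.py h2 235 150 265 190; python3 z.py h2 255 190; python3 dc.py "10,0,0" "20,0,0" "20,0,30"
```

```text
25.65 [0.064, 0.167, -0.588, 0.634, -0.067, -2.857] [0.4494 0.0199 0.2388] r 0.4499 pitch 79.59 z [ 0.184 -0.055 -0.981] F [-1.3  2.5 14.4]
grasp cleaner frame [ 0.129  -0.0023  0.0867]
10,0,0 [-0.98 -0.   -0.19]
20,0,0 [-1.96 -0.01 -0.38]
20,0,30 [-1.39  0.03 -3.33]
```

View pics/h2z.png

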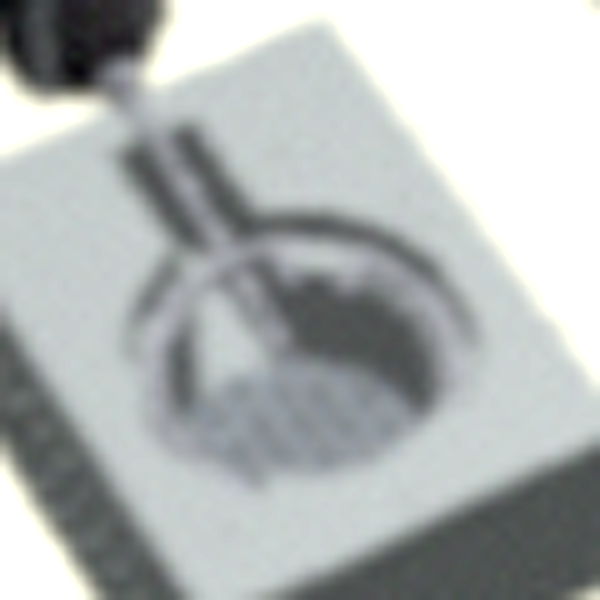

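View pics/h2.png

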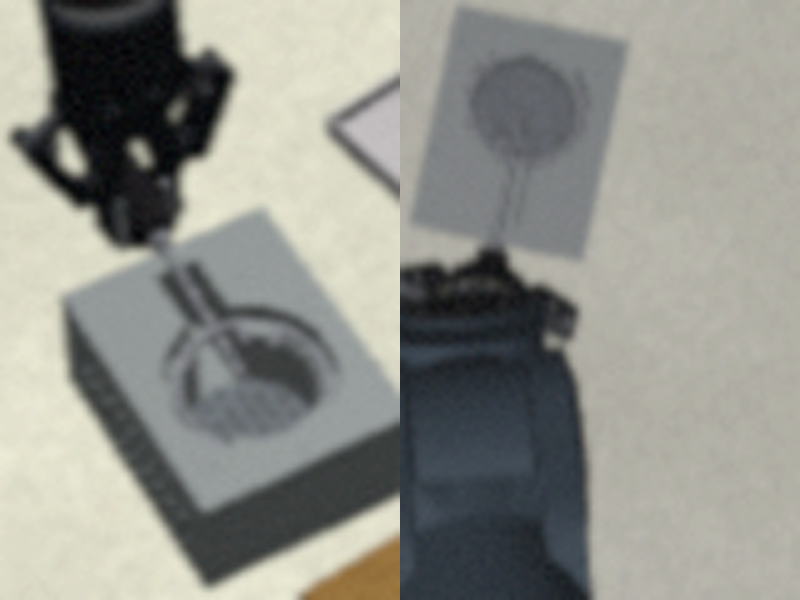

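>>> jog_arm --motion '[[[1.5,0,0,0,0],[1.5,0.1,0,-0.5,0],[1.5,-0.2,0,-0.6,0],[1.5,-0.5,0,-0.7,0],[1.5,-0.8,0,-0.75,0],[1.5,-1.1,0,-0.8,0],[1.5,-1.1,0,-0.8,0]]]' --squeeze 110

```text
t: 26.62
tcp_pos: [0.4371, 0.0228, 0.2444]
tool_rot: [3.074, -0.349, 0.295]
wrist_force: [0.3, -0.3, -0.4]
gripper_width: 0.267
```

```bash
python3 j.py|head -1; python3 look.py h3 235 150 265 190; python3 z.py h3 255 190; python3 dc.py "0,0,30" "20,0,30"
```

```text
26.625 [0.073, 0.141, -0.603, 0.646, -0.068, -2.849] [0.4371 0.0228 0.2444] r 0.4377 pitch 79.65 z [ 0.184 -0.055 -0.981] F [ 0.3 -0.3 -0.4]
grasp cleaner frame [ 0.1417 -0.0023  0.0923]
0,0,30 [ 0.58  0.04 -2.94]
20,0,30 [-1.39  0.03 -3.33]
```

View pics/h3z.png

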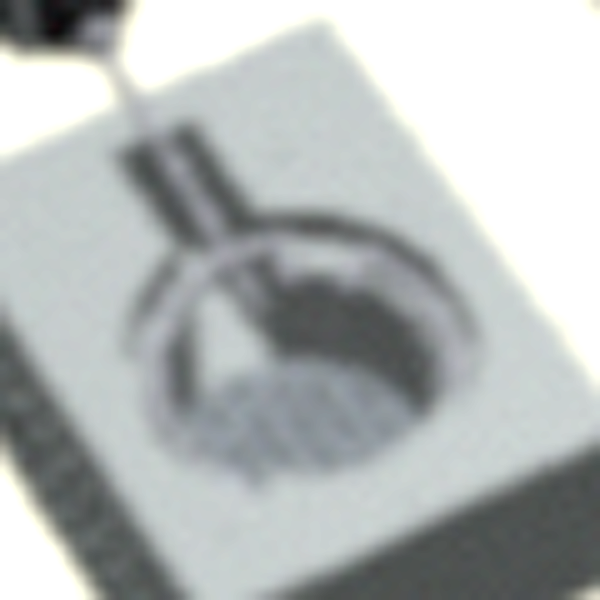

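```bash
python3 dc.py " -14,0,0" " -14,0,-8" " -14,0,-18"
```

```text
-14,0,0 [1.37 0.01 0.27]
 -14,0,-8 [ 1.22 -0.    1.05]
 -14,0,-18 [ 1.03 -0.02  2.03]
```

>>> jog_arm --motion '[[[1.5,0.7,0,0.1,0],[1.5,1.35,0,0.25,0],[1.5,1.3,0,0.6,0],[1.5,1.2,0,1.0,0],[1.5,1.1,0,1.4,0],[1.5,1.05,0,1.8,0],[1.5,1.0,0,2.1,0],[1.5,1.0,0,2.1,0]]]' --squeeze 20

```text
t: 27.72
tcp_pos: [0.4522, 0.0197, 0.2278]
tool_rot: [3.074, -0.349, 0.304]
wrist_force: [-5.4, 2.1, 21.3]
gripper_width: 0.262
```

```bash
python3 j.py|head -1; python3 look.py h4 235 150 265 190; python3 z.py h4 255 190; python3 dc.py "0,0,10" "6,0,10" "12,0,30"
```

```text
27.725 [0.063, 0.183, -0.604, 0.596, -0.066, -2.859] [0.4522 0.0197 0.2278] r 0.4526 pitch 79.26 z [ 0.19  -0.055 -0.98 ] F [-5.4  2.1 21.3]
grasp cleaner frame [ 0.1254 -0.0029  0.0758]
0,0,10 [ 0.2   0.01 -0.98]
6,0,10 [-0.39  0.01 -1.1 ]
12,0,30 [-0.59  0.03 -3.18]
```

View pics/h4z.png

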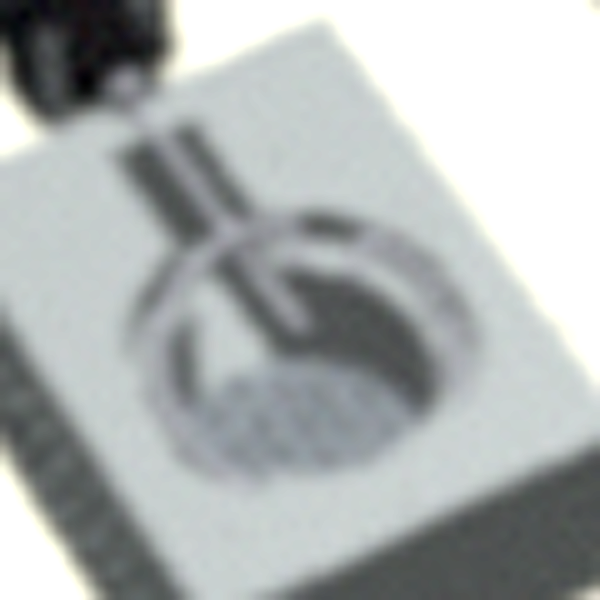

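>>> jog_arm --motion '[[[1.5,0,0,0,0],[1.5,0,0,0,0],[1.5,0.1,0,-0.5,0],[1.5,-0.2,0,-0.6,0],[1.5,-0.5,0,-0.7,0],[1.5,-0.8,0,-0.8,0],[1.5,-1.1,0,-0.9,0],[1.5,-1.1,0,-0.9,0]]]' --squeeze 110

```text
t: 28.82
tcp_pos: [0.4397, 0.0226, 0.2345]
tool_rot: [3.074, -0.349, 0.304]
wrist_force: [-1.6, 0.3, -1.1]
gripper_width: 0.263
```

```bash
python3 j.py|head -1; python3 look.py h5 235 150 265 190; python3 z.py h5 255 190; python3 dc.py "0,0,10" "5,0,30"
```

```text
28.825 [0.072, 0.156, -0.618, 0.611, -0.068, -2.85] [0.4397 0.0226 0.2345] r 0.4403 pitch 79.31 z [ 0.19  -0.054 -0.98 ] F [-1.6  0.3 -1.1]
grasp cleaner frame [ 0.1383 -0.0029  0.0825]
0,0,10 [ 0.2   0.01 -0.98]
5,0,30 [ 0.1   0.03 -3.04]
```

View pics/h5z.png

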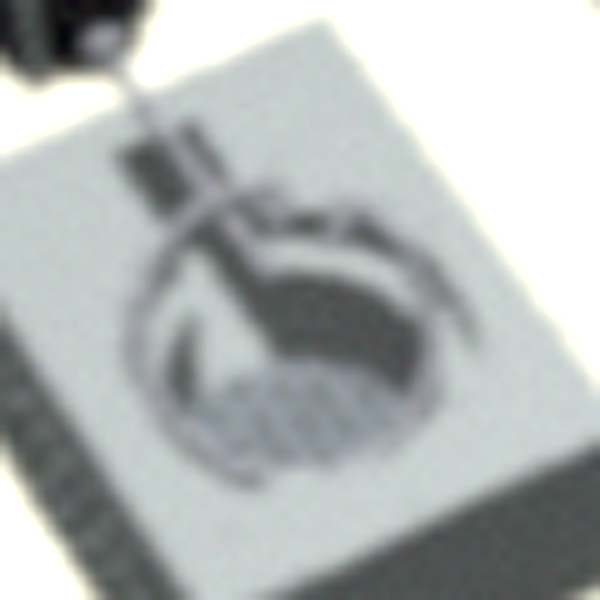

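Run:
```python
from cl import *
import pickle
a=[]
for n in("h4","h5"):
  S,T,st,o=pickle.load(open(n+".pkl","rb"))
  a.append(cv2.convertScaleAbs(cv2.resize(S["pixels"][194:234,264:290+4],None,fx=13,fy=13,interpolation=cv2.INTER_CUBIC),alpha=2.6,beta=-40))
cv2.imwrite("pics/h45.png",np.hstack(a))
a=[cv2.convertScaleAbs(cv2.resize(pickle.load(open(n+".pkl","rb"))[1]["pixels"][195:240,275:305],None,fx=12,fy=12,interpolation=cv2.INTER_CUBIC),alpha=3,beta=-120) for n in("h4","h5")]
cv2.imwrite("pics/h45T.png",np.hstack(a))
```

```text
(no output)
```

View pics/h45.png

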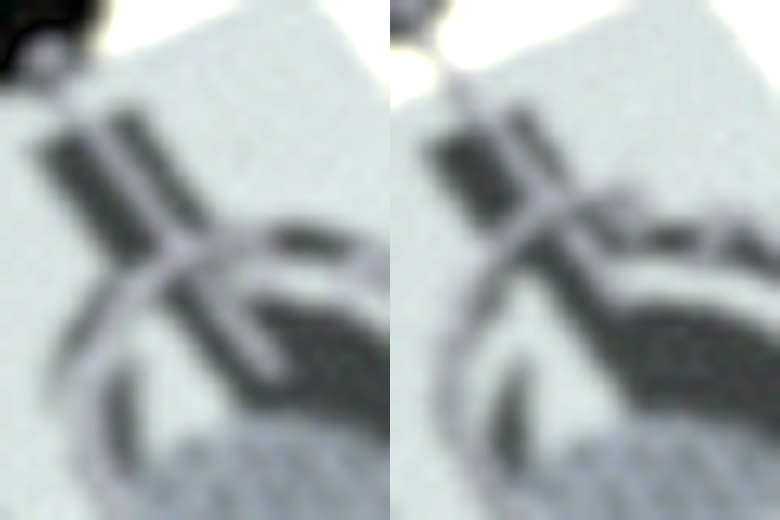

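View pics/h45T.png

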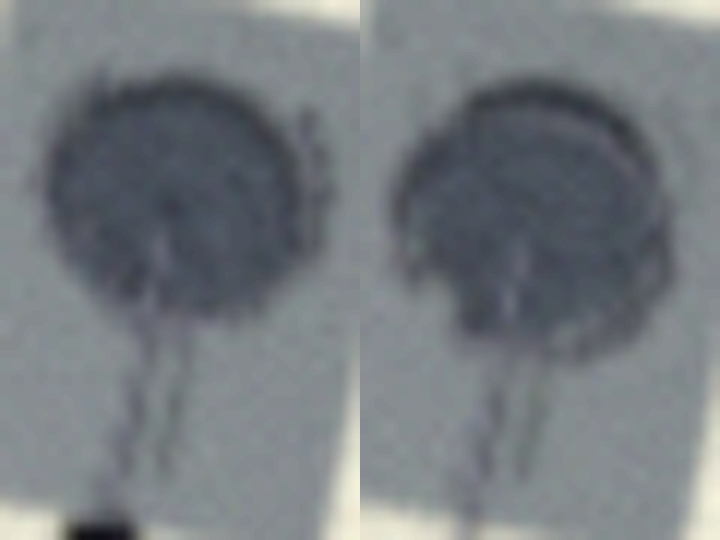

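>>> jog_arm --motion '[[[1.5,0.1,0,-0.6,0],[1.5,0.2,0,-1.2,0],[1.5,0.3,0,-1.8,0],[1.5,0.4,0,-2.4,0],[1.5,0.5,0,-3.0,0],[1.5,0.65,0.05,-3.6,0],[1.5,0.75,0.05,-4.2,0],[1.5,0.75,0.05,-4.2,0]]]'

```text
t: 29.92
tcp_pos: [0.4393, 0.0227, 0.2777]
tool_rot: [3.074, -0.349, 0.306]
wrist_force: [0.6, -0.2, -0.9]
gripper_width: 0.269
```

```bash
python3 j.py|head -1; python3 look.py h6 235 140 265 190; python3 z.py h6 255 180; python3 dc.py "0,0,40" "10,0,60"
```

```text
29.925 [0.072, 0.102, -0.547, 0.733, -0.068, -2.85] [0.4393 0.0227 0.2777] r 0.4399 pitch 79.24 z [ 0.191 -0.054 -0.98 ] F [ 0.6 -0.2 -0.9]
grasp cleaner frame [ 0.1385 -0.003   0.1257]
0,0,40 [ 0.79  0.04 -3.92]
10,0,60 [ 0.2   0.06 -6.08]
```

View pics/h6z.png

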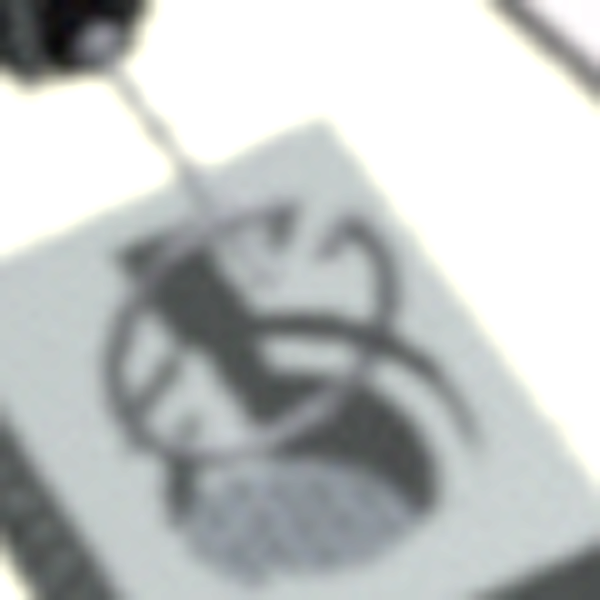

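View pics/h6.png

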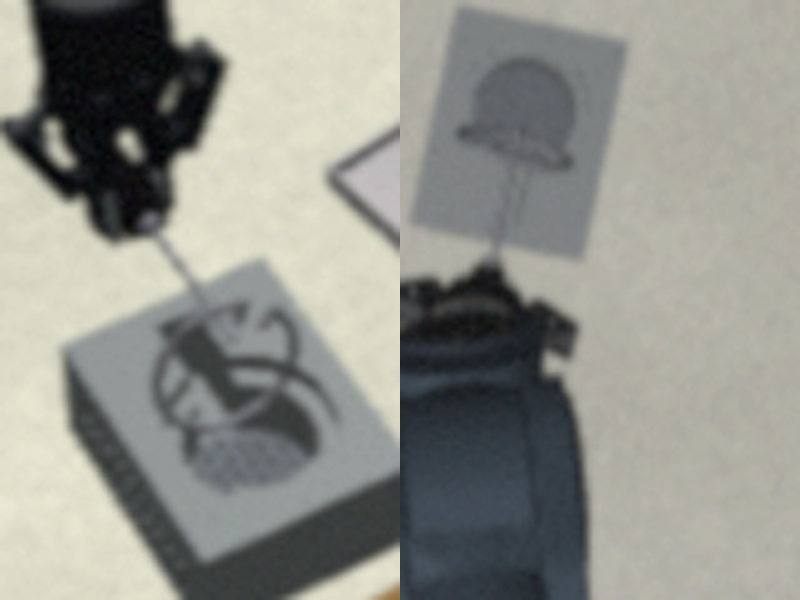

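>>> jog_arm --motion '[[[1.5,0.2,0,-1.0,0],[1.5,0.4,0,-2.0,0],[1.5,0.6,0,-3.0,0],[1.5,0.8,0,-4.0,0],[1.5,1.0,0.05,-5.0,0],[1.5,1.2,0.05,-6.0,0],[1.5,1.4,0.05,-7.0,0],[1.5,1.4,0.05,-7.0,0],[1.5,1.4,0.05,-7.0,0]]]'

```text
t: 31.15
tcp_pos: [0.4389, 0.023, 0.3483]
tool_rot: [3.074, -0.349, 0.304]
wrist_force: [-0.1, -0.7, -2.0]
gripper_width: 0.266
```

```bash
python3 j.py|head -1; python3 look.py i1 235 120 265 190
```

```text
31.15 [0.073, 0.039, -0.416, 0.929, -0.068, -2.849] [0.4389 0.023  0.3483] r 0.4395 pitch 79.31 z [ 0.189 -0.054 -0.98 ] F [-0.1 -0.7 -2. ]
grasp cleaner frame [ 0.1391 -0.0031  0.1963]
```

View pics/i1.png

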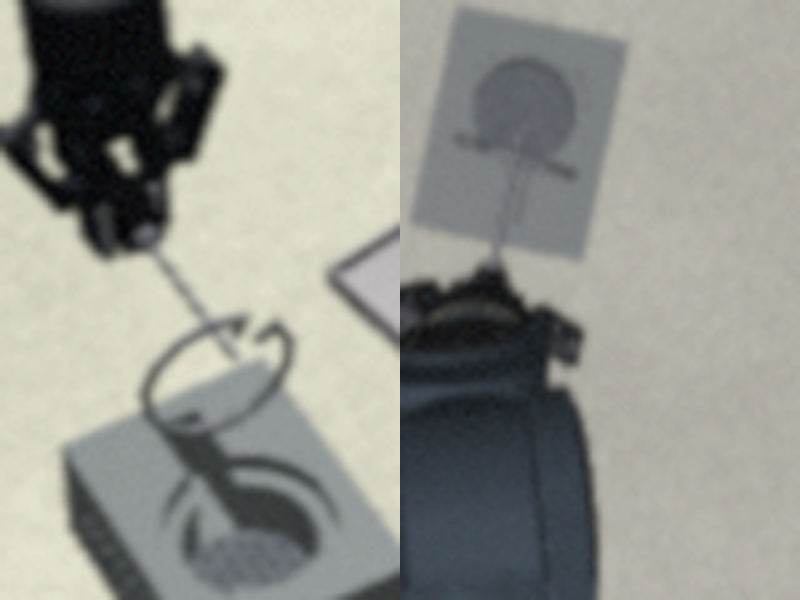

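```bash
python3 tip.py i1 238 356 521 131
python3 - <<'E'
from workcell import ctrl
from cl import *
import pickle
S,T,st,o=pickle.load(open("i1.pkl","rb"))
q=lambda a,b,x,y:((a+.5)/5-.5+x,(b+.5)/5-.5+y)
P,e=tri(S,q(210,327,o[0],o[1]),T,q(515,150,o[2],o[3]));p,Rm=pose(st);g=p+Rm[:,2]*.1635
print("contact",P.round(4),e.round(4),np.linalg.norm(P-g),g.round(4))
st=ctrl.observe()
u=np.array([np.cos(np.radians(-3.5)),np.sin(np.radians(-3.5))]);ct=np.array([.565,.268])
for a,z in((-.169,.20),(-.169,.13),(-.104,.042)):
    gg=np.array([*(ct+u*a),z]); print(gg.round(3),move(st,gg,-3.5))
E
```

```text
tip [ 0.5818 -0.0112  0.2008] cleaner [ 0.0228 -0.0042  0.2008] gap 0.0037 L 0.1154 nose -6.4 alpha 5.0 yaw -12.7
contact [ 0.6196 -0.1717  0.4124] 0.1691 0.32757334524496046 [0.4699 0.0141 0.188 ]
[0.396 0.278 0.2  ] (array([-12.56, -24.08,  -3.17]), np.float64(-0.1638159707478763), 'tx yaw', np.float64(-12.88596374069186), 'grasp', array([0.4682, 0.0146, 0.1961]))
[0.396 0.278 0.13 ] (array([-13.93, -24.15,   3.69]), np.float64(-0.1638159707478763), 'tx yaw', np.float64(-12.88596374069186), 'grasp', array([0.4682, 0.0146, 0.1961]))
[0.461 0.274 0.042] (array([ -9.37, -25.32,  13.56]), np.float64(-0.1638159707478763), 'tx yaw', np.float64(-12.88596374069186), 'grasp', array([0.4682, 0.0146, 0.1961]))
```

>>> jog_arm --motion '[[[1.5,-0.5,-0.9,-0.3,0],[1.5,-1.4,-2.6,-0.5,-0.02],[1.5,-2.5,-4.7,-0.8,-0.04],[1.5,-3.6,-6.8,-1.0,-0.06],[1.5,-4.7,-8.9,-1.3,-0.08],[1.5,-5.8,-11.0,-1.5,-0.1],[1.5,-6.9,-13.1,-1.8,-0.12],[1.5,-8.0,-15.2,-2.0,-0.14],[1.5,-9.1,-17.3,-2.2,-0.16],[1.5,-10.2,-19.4,-2.5,-0.16],[1.5,-11.2,-21.4,-2.5,-0.16],[1.5,-12.1,-23.0,-2.0,-0.16],[1.5,-12.7,-24.0,-1.0,-0.16],[1.5,-13.1,-24.1,0.5,-0.16],[1.5,-13.5,-24.1,2.0,-0.16],[1.5,-13.9,-24.1,3.5,-0.16],[1.5,-14.2,-24.2,5.0,-0.16],[1.5,-14.2,-24.2,5.0,-0.16]]]'

```text
t: 33.5
tcp_pos: [0.3665, 0.2866, 0.2671]
tool_rot: [3.075, -0.102, 0.293]
wrist_force: [0.3, -0.8, -1.7]
gripper_width: 0.27
```

```bash
python3 j.py|head -1; python3 look.py k1 280 90 170 190
python3 - <<'E'
from workcell import ctrl
from cl import *
st=ctrl.observe()
u=np.array([np.cos(np.radians(-3.5)),np.sin(np.radians(-3.5))]);ct=np.array([.565,.268])
p,Rm=pose(st);g=p+Rm[:,2]*.155;print("axial",(g[:2]-ct)@u,"z",g[2])
for a,z in((-.171,.086),(-.160,.07),(-.140,.05),(-.124,.032)):
    gg=np.array([*(ct+u*a),z]); print(gg.round(3),move(st,gg,-3.5)[0])
E
```

```text
33.5 [0.711, 0.187, -0.468, 0.809, -0.165, -2.374] [0.3665 0.2866 0.2671] r 0.4653 pitch 83.91 z [ 0.187 -0.057 -0.981] F [ 0.3 -0.8 -1.7]
grasp cleaner frame [ 0.2705 -0.2426  0.1151]
axial -0.16899117445868164 z 0.11652222213093286
[0.394 0.278 0.086] [-0.78 -0.11  2.95]
[0.405 0.278 0.07 ] [-0.01 -0.19  4.73]
[0.425 0.277 0.05 ] [ 1.57 -0.29  7.08]
[0.441 0.276 0.032] [ 2.79 -0.38  9.15]
```

View pics/k1.png

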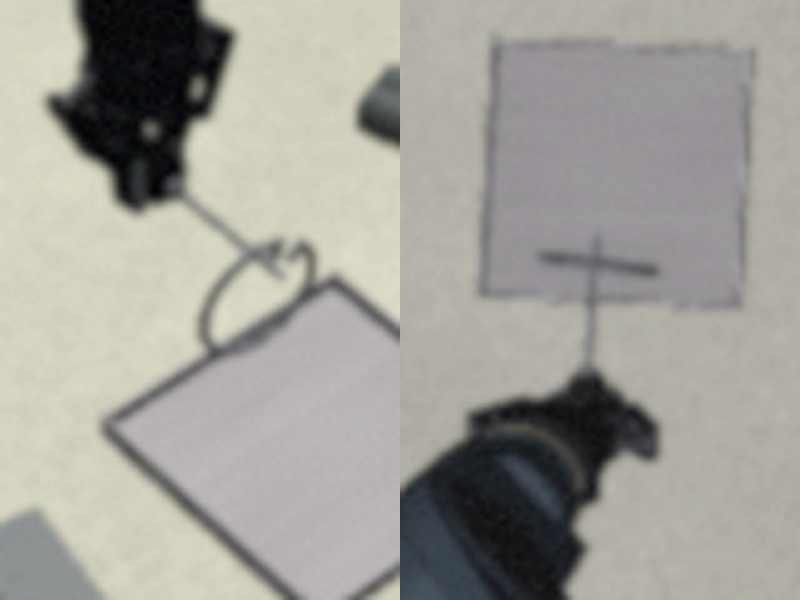

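>>> jog_arm --motion '[[[1.5,-0.2,0,1.0,0],[1.5,-0.4,-0.05,2.0,0],[1.5,-0.6,-0.1,2.9,0],[1.5,-0.2,-0.15,3.8,0],[1.5,0.2,-0.2,4.6,0],[1.5,0.7,-0.2,5.4,0],[1.5,1.1,-0.25,6.2,0],[1.5,1.6,-0.3,7.0,0],[1.5,2.0,-0.3,7.7,0],[1.5,2.4,-0.35,8.4,0],[1.5,2.8,-0.4,8.9,0],[1.5,2.8,-0.4,8.9,0]]]'

```text
t: 35.1
tcp_pos: [0.4118, 0.2844, 0.1861]
tool_rot: [3.077, -0.102, 0.296]
wrist_force: [0.4, -0.6, -0.9]
gripper_width: 0.268
```

```bash
python3 j.py|head -1; python3 look.py k2 280 90 170 190
python3 - <<'E'
from workcell import ctrl
from cl import *
st=ctrl.observe()
u=np.array([np.cos(np.radians(-3.5)),np.sin(np.radians(-3.5))]);ct=np.array([.565,.268])
p,Rm=pose(st);g=p+Rm[:,2]*.155;print("axial",(g[:2]-ct)@u,"z",g[2])
for a,z in((-.184,.026),(-.24,.026),(-.24,.08)):
    gg=np.array([*(ct+u*a),z]); print(gg.round(3),move(st,gg,-3.5)[0])
E
```

```text
35.1 [0.646, 0.334, -0.516, 0.602, -0.158, -2.438] [0.4118 0.2844 0.1861] r 0.5005 pitch 83.19 z [ 0.188 -0.055 -0.981] F [ 0.4 -0.6 -0.9]
grasp cleaner frame [ 0.2257 -0.2511  0.0342]
axial -0.12445621219551696 z 0.034513732654869234
[0.381 0.279 0.026] [-6.01  0.05 -0.3 ]
[0.325 0.283 0.026] [-11.5    0.1   -1.38]
[0.325 0.283 0.08 ] [-10.47   0.33  -6.67]
```

View pics/k2.png

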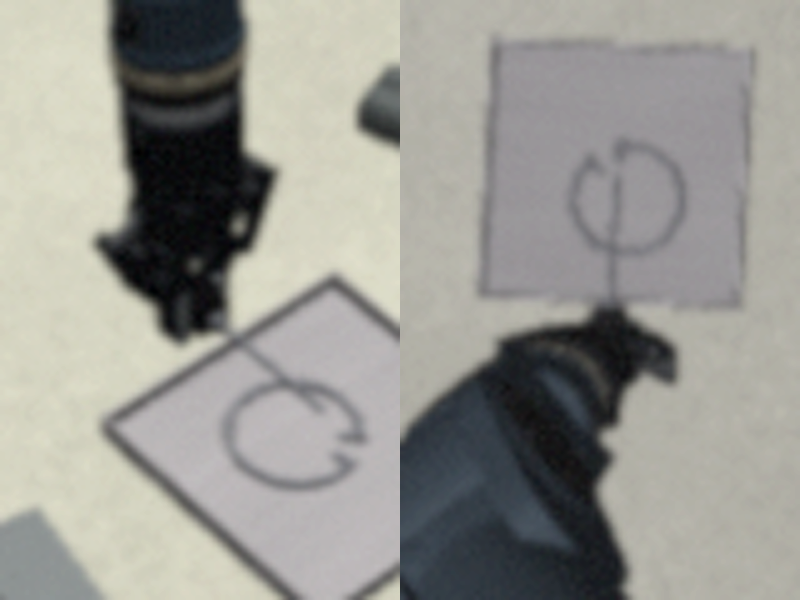

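>>> jog_arm --motion '[[[1.5,-1.5,0,-0.1,0],[1.5,-3.0,0,-0.2,0],[1.5,-4.5,0,-0.3,0],[1.5,-6.0,0,-0.5,0],[1.5,-8.0,0.1,-1.1,0],[1.5,-10.0,0.1,-1.5,0],[1.5,-12.0,0.1,-1.9,0],[1.5,-13.4,0.1,-2.15,0],[1.5,-13.4,0.1,-2.15,0]]]'

```text
t: 36.33
tcp_pos: [0.2752, 0.2928, 0.1819]
tool_rot: [3.077, -0.099, 0.296]
wrist_force: [1.0, -0.3, -1.7]
gripper_width: 0.268
```

```bash
python3 j.py|head -1; python3 look.py k3 260 90 170 200
python3 - <<'E'
from workcell import ctrl
from cl import *
st=ctrl.observe()
p,Rm=pose(st);g=p+Rm[:,2]*.155;print(g)
for z in(.024,.0215):
    print(move(st,[*g[:2],z])[0])
E
```

```text
36.325 [0.876, 0.217, -0.715, 0.56, -0.181, -2.208] [0.2752 0.2928 0.1819] r 0.4018 pitch 85.42 z [ 0.189 -0.055 -0.981] F [ 1.  -0.3 -1.7]
grasp cleaner frame [ 0.3606 -0.2279  0.03  ]
[0.30569671 0.28466038 0.03012519]
[-0.12 -0.03  0.6 ]
[-0.17 -0.04  0.85]
```

View pics/k3.png

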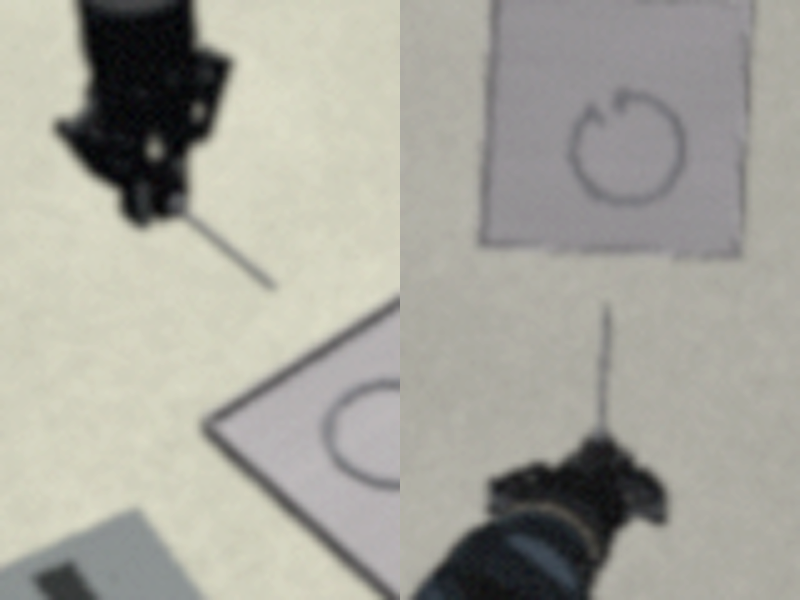

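The ring lies flat in the tray, roughly centred at crop pixel (628,148). The shaft is clear of it, with its tip at (606,305). Next I'll lay the pick down and let go.

>>> jog_arm --motion '[[[1.5,-0.05,0,0.3,0],[1.5,-0.1,0,0.5,0],[1.5,-0.15,0,0.7,0],[1.5,-0.2,0,0.9,0],[1.5,-0.2,0,0.9,0],[3.2,-0.2,0,0.9,0],[4.5,-0.2,0,0.9,0],[6.0,-0.2,0,0.9,0],[6.0,-0.2,0,0.9,0]]]' --squeeze 20

```text
t: 37.55
tcp_pos: [0.2761, 0.2928, 0.1729]
tool_rot: [3.077, -0.101, 0.297]
wrist_force: [0.0, 0.7, 0.6]
gripper_width: 0.703
```

```bash
python3 j.py; python3 look.py k4 260 90 170 200
```

```text
37.55 [0.874, 0.232, -0.727, 0.53, -0.181, -2.209] [0.2761 0.2928 0.1729] r 0.4024 pitch 85.34 z [ 0.189 -0.054 -0.98 ] F [0.  0.7 0.6]
[-6.28  7.73 -0.9 ] per 10 cm inward; [ 1.93  0.42 -9.8 ] per 10 cm up; tx yaw -3.5
grasp cleaner frame [ 0.3596 -0.2282  0.021 ]
```

View pics/k4.png

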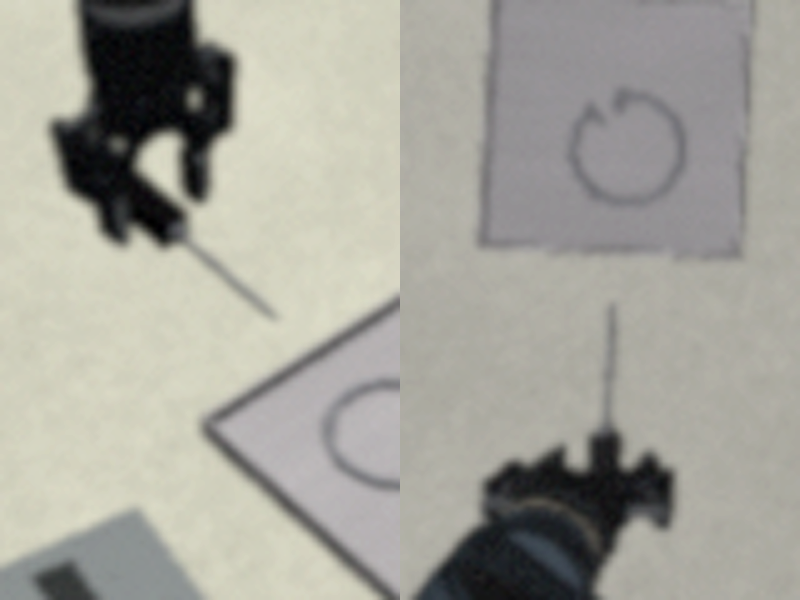

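The pick lies released on the counter between the open fingers. I'll raise the hand straight up along the tool axis and back off.

>>> jog_arm --motion '[[[7.5,0,0,0,0],[7.5,0.2,0,-1.5,0],[7.5,0.6,0.1,-4,0],[7.5,1.2,0.2,-7,0],[7.5,2.0,0.4,-11,0],[7.5,2.0,0.4,-11,0],[7.5,2.0,0.4,-11,0]]]'

```text
t: 38.52
tcp_pos: [0.2744, 0.2933, 0.2843]
tool_rot: [3.077, -0.101, 0.297]
wrist_force: [-0.4, -1.2, 0.3]
gripper_width: 0.874
```

```bash
python3 j.py|head -1; python3 look.py k5 260 90 170 190
python3 - <<'E'
from cl import *
import pickle
S,T,st,o=pickle.load(open("k5.pkl","rb"))
cv2.imwrite("pics/k5f.png",S["pixels"])
q=lambda a,b:((a+.5)/5-.5+o[2],(b+.5)/5-.5+o[3])
print("ring ctr",plane(T,q(228,198),.007))
E
```

```text
38.525 [0.879, 0.077, -0.551, 0.863, -0.181, -2.205] [0.2744 0.2933 0.2843] r 0.4017 pitch 85.4 z [ 0.189 -0.054 -0.98 ] F [-0.4 -1.2  0.3]
grasp cleaner frame [ 0.3614 -0.2283  0.1324]
ring ctr [0.54354837 0.26324961 0.007     ]
```

View pics/k5.png

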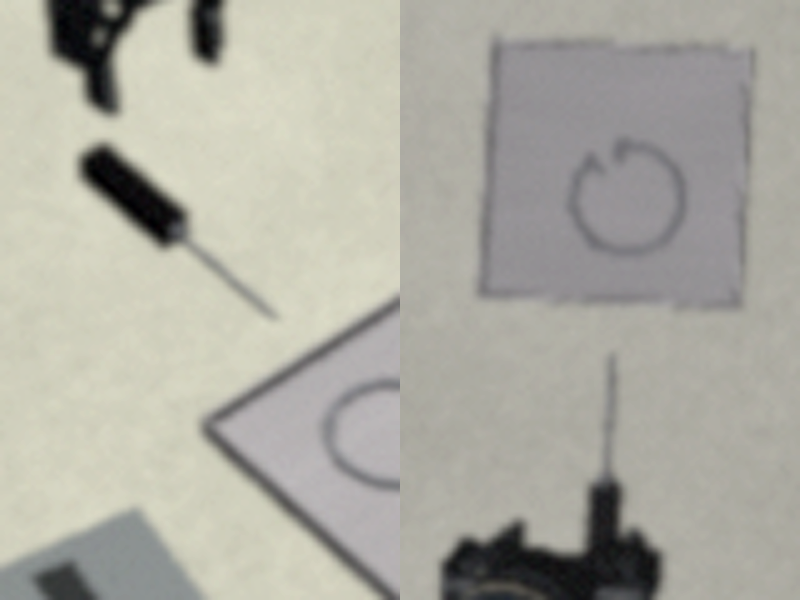

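View pics/k5f.png

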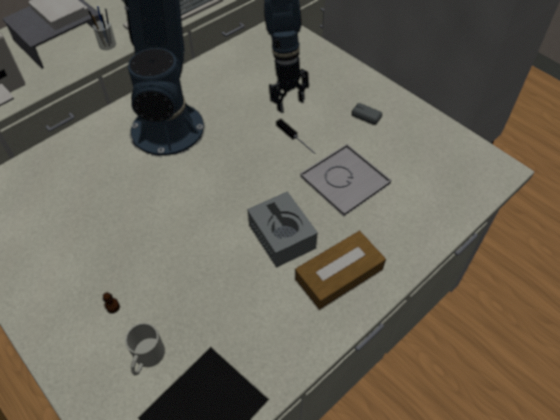

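The ring is flat in the tray, about 22 mm from its centre (full picture around 340,177). The pick lies on the counter at about (290,130), clear of the tray, the hand is empty, and the bystanders stand where they were.

```bash
python3 -c "
from workcell import ctrl
print(ctrl.sign_off())"
```

```text
the job is handed in; nothing more can be done
None
```

The ring is out of its groove and flat in the tray, and the pick is back on the counter. I handed the job in at about 38.6 s of the 61 s allowed; the sign-off reports no verdict.

**What I did**
- I gripped the pick by its handle and turned it nose-down in the grip by pressing it on the cleaner's edge and face. I then slid the tip down the slot under the ring.
- I levered the pick slightly nose-up on the box edge and pulled the ring out from under the lip. It then hung on the shaft, clear above the cleaner.
- I carried the ring to the tray and lowered it in, drew the pick back, laid it down and let go.

**Last checks**
- **Ring:** it lies flat about 22 mm from the tray's centre.
- **Pick:** it is released, with its tip about 40 mm short of the tray wall.
- **Bystanders:** all four look unmoved in the pictures; I did not measure them.

**What went wrong or disagreed**
- **Joint limit:** early on the last joint reached its range limit. The arm swung off course and the tool tilted about 15°. I brought that down to about 10° using the same limit and worked with the rest.
- **First lift jammed:** the ring caught under the lip, so I set it back down and levered the pick shallower before trying again.
- **Ring came off early:** it slipped off the pick while being laid down in the tray, before I drew the pick out. I did not see how far it fell; the pick was low by then, so the drop should have been well under 100 mm.
- **Force while levering:** the wrist read about 45 N at its highest, and I could not separate how much of that was on the pick and how much on the hand.

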